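# Reload the rotary rinse station

## Robot

A 7-joint arm with a two-finger parallel gripper is mounted at the origin on the work surface. World frame = base frame: x ahead of the robot, y to its left, z up, the work surface at z = 0. Lengths are in m, angles in degrees, forces in N, time in s.
With the tool pointing down it reaches from about 0.425 to 0.875 m from the base axis. Payload 8.4 kg.
Tool frame: the origin (TCP) lies on the centre line of the jaws, within the pads' length; the fingertips stand 19 mm ahead of it and the grasp point (between the pads) is the TCP; x points along the fingers, z is the direction in which the jaws open and shut, and the axes are right-handed (so a half turn about x gives the same grasp; the last joint's range is limited). The gripper opens to 87 mm and grips with 3 to 60 N. Pads are 19 mm wide; open, the fingers measure 117 mm over their backs; the gripper's body (75 mm by 190 mm) begins 51 mm behind the grasp point.
Start: joints at [63.931, 19.091, 2.286, 83.961, -0.768, 76.965, -3.352], TCP at [0.226, -0.609, 0.242] pointing down, gripper open.
Joint ranges: [-147.57, 147.57], [-21.85, 119.76], [-74.77, 79.35], [14.55, 137.4], [-85.83, 265.84], [4.83, 119.75], [-152.11, 152.11]. Speed limits (degrees/s): [127.2, 127.2, 159.86, 159.86, 180, 180, 180].

## Interface

Orientations are given as a 3x3 rotation matrix whose columns are the frame's x, y, z axes.
In Python, from station import env, read_camera, camera_model, job gives the robot as it stands. The module is installed in compiled form; this text tells all that it offers.
- The arm moves only by the tool jog_arm, never from a script. Its argument "commands" is a list of rows, each an object with "travel": the shift along the tool's x, y, z in m, a list of three; "rot": the turn, a rotation vector about the tool's x, y, z in degrees, a list of three. A call has exactly 5 rows; each row is the pose to reach, as a shift and turn from the pose measured when the call began, along the tool's axes at that moment; what a row does not reach only later rows make up. A row lasts 1/8 s, in which the tool goes at most 62.5 mm and 10.7 degrees, less where a joint would pass 70% of its speed; a pose out of reach is approached as far as the arm can. A call with a gripper value outside its range is refused whole. "fingers" is the opening, from 0 (shut) to 1 (fully open), set as the call begins (left out, the last holds). The fingers move at their own pace and stop on an object; "newtons" is the grip in N (left out, the last holds). Time passes only in rows, so rows that repeat a pose let the fingers close, or fill a call up. It gives the time, the measured TCP pose, the force and the opening at its end, in the units of the state.
- env.observe(): the state, without advancing time (a new reading comes with each control period).
- read_camera(name): name is "side" or "top" or "wrist"; returns the picture (400x640x3 uint8, red, green, blue); there is no depth.
- camera_model(name): a dict with "mtx" (3x3 intrinsics, pixels), "extrinsics" (4x4, takes a point from world to camera coordinates). Camera axes: x right, y down, z forward; pixel columns grow to the right and rows downward; lengths in m; the calibration is good to about 2 mm. A picture is of the moment at which its call begins: read the wrist's pose just before it. camera_model takes no time and is no camera call; for the wrist camera it gives the pose at the moment of the call.
- job.job_done(): hands the job in, once; it reports no verdict.
The state is a dict: "clock": time; "joints": joint angles; "dq": joint speeds; "tau": joint torques, N m; "position": TCP position; "orientation": TCP orientation; "ft_force": force on the tool from outside, world axes, zero at the start; "torque": the same for the moment, N m; "grip_width": finger opening in m.
Only numpy, scipy, OpenCV 4.12 (cv2) and the standard library are available. Lean on these libraries where they do the work, as an engineer would, in place of code of your own. Each camera call takes 0.05 s, during which the arm holds its last target.

## Task

Take the two rinsed steel shakers out of the rinse station's tray and stand them upright in the steel drain pan, and set every black server stopper that is on the table, knob up, into the tray half that the shakers came from. Only when that is all done, swing the tray's post round half a turn anticlockwise until it clicks at the other end, so that the stoppers are carried under the clear hood, and last of all push the splash door fully shut until it clicks onto its catch and stays. Leave everything else on the table where it is.

Things in the scene. Friction and masses are not known exactly. Their poses are not given: they have to be found in the camera images.
- station: rinse station, steel, base 264 (x) x 280 (y) mm, fixed; place varies, yaw within 9 degrees; origin at the centre of its underside, x away from the robot, y to the door side, z up. Low side walls (|x| = 125 to 132 mm, y = -60 to 140) are 58 mm high. A clear hood, roof 95 to 99 mm above the table, covers y = -140 to -60 mm. The door alone closes the side y = +140
- turntable (a joint): turning angle of the round tray, rad: 0 = as found (loading position), 3.14 = half a turn anticlockwise from above; stops at both ends. A spring detent holds it at each end: about 3 N at the post to click out of one or into the other, within 0.15 rad of the end; in between it turns with under 1 N and stays where it is left
- tray (a point): centre of the tray's floor, on the turning axis, 31 mm above the table; turns with the tray. x points along the partition to the post, y to the loading half (where the shakers stand at first), z up. Inside radius 115 mm, rim 18 mm high; the partition, 4 mm thick and 45 mm high, lies on the diameter along x. At angle 0 the loading half faces the door, open from above
- post_top (a point): centre of the top end of the tray's black turning post: upright, round, 14 mm diameter, 100 mm from the turning axis at one end of the partition; its top is 109 mm above the table (78 mm above the tray floor)
- door (a joint): opening angle of the splash door, rad: 0 = shut, found at 0.9 to 1.25 (stop at 1.5), growing as it swings away from the tub, anticlockwise from above. It stays where it is left; in the last 0.07 rad a spring roller catch must be overcome, about 5 N at the free edge, and below 0.03 rad it holds the door shut
- door_hinge (a point): top of the door's upright hinge axis, at the station corner nearest the robot; it turns with the door: x points along the door to its free edge, y out of its outer face (the side to push on), z up
- door_edge (a point): top corner of the door's outer face at its free edge, 246 mm from the hinge axis. The door is a steel panel 246 mm long, 66 mm high (14 to 80 mm above the table) and 8 mm thick
- pan: open steel drain pan, 162 (x) x 176 (y) x 65 mm high, walls and floor 4 mm, fixed; origin at the centre of its underside
- stopper0: black server stopper: a disc 50 mm diameter x 18 mm thick with a round upright knob 22 mm diameter x 28 mm on top (46 mm high in all), 0.05 to 0.1 kg; origin at the centre of its underside, z up through the knob. Two to four are present
- stopper1: black server stopper: a disc 50 mm diameter x 18 mm thick with a round upright knob 22 mm diameter x 28 mm on top (46 mm high in all), 0.05 to 0.1 kg; origin at the centre of its underside, z up through the knob. Two to four are present
- stopper2: black server stopper: a disc 50 mm diameter x 18 mm thick with a round upright knob 22 mm diameter x 28 mm on top (46 mm high in all), 0.05 to 0.1 kg; origin at the centre of its underside, z up through the knob. Two to four are present
- stopper3: black server stopper: a disc 50 mm diameter x 18 mm thick with a round upright knob 22 mm diameter x 28 mm on top (46 mm high in all), 0.05 to 0.1 kg; origin at the centre of its underside, z up through the knob. Two to four are present
- shaker0: closed steel shaker, upright, 42 mm diameter for 50 mm, then tapering to 32 mm at 60; 62 mm high, 0.11 kg; origin at the centre of its underside, z up.
- shaker1: closed steel shaker, upright, 42 mm diameter for 50 mm, then tapering to 32 mm at 60; 62 mm high, 0.11 kg; origin at the centre of its underside, z up.
- mug: bystander, not to be disturbed: white mug, 80 dia x 80 mm
- sponge: bystander, not to be disturbed: yellow sponge block, 110 x 70 x 35 mm
- brush: bystander, not to be disturbed: brush lying down
- sanitiser: bystander, not to be disturbed: bottle, 68 dia x 190 mm
- jar: bystander, not to be disturbed: glass jar, 66 dia x 75 mm
- timer: bystander, not to be disturbed: small white timer, 50 x 70 x 30 mm
- spoon: bystander, not to be disturbed: spoon lying down
Not all that is in view belongs to the job. What is shaped like the stopper0 but blue is not meant. What is shaped like the stopper2 but brown is not meant.

How it is judged (in metres and radians):
On the way, in this order (a step that is already met when the one before it is completed fails the run):
1. every shaker stands in the pan and every stopper sits knob up in the loading half of the tray, all let go, the tray still at its loading position (y of each of stopper0, stopper1, stopper2, stopper3 in the frame of tray above 0.018 m and horizontal distance between each of stopper0, stopper1, stopper2, stopper3 and tray below 0.1 m and z of stopper0 in the frame of tray between -0.006 and 0.008 m and angle between each of stopper0, stopper1, stopper2, stopper3, shaker0, shaker1's own z axis and vertical below 0.2 rad and z of stopper1 in the frame of tray between -0.006 and 0.008 m and z of stopper2 in the frame of tray between -0.006 and 0.008 m and z of stopper3 in the frame of tray between -0.006 and 0.008 m and x of shaker0 in the frame of pan between -0.075 and 0.075 m and y of shaker0 in the frame of pan between -0.082 and 0.082 m and z of each of shaker0, shaker1 in the frame of pan below 0.014 m and x of shaker1 in the frame of pan between -0.075 and 0.075 m and y of shaker1 in the frame of pan between -0.082 and 0.082 m and contact force between the fingers and stopper0 below 0.1 N and contact force between the fingers and stopper1 below 0.1 N and contact force between the fingers and stopper2 below 0.1 N and contact force between the fingers and stopper3 below 0.1 N and contact force between the fingers and shaker0 below 0.1 N and contact force between the fingers and shaker1 below 0.1 N and linear speed of each of stopper0, stopper1, stopper2, stopper3, shaker0, shaker1 below 0.03 m/s and value of joint turntable below 0.06 rad), for 0.2 s.
2. the tray is turned half a turn, home on its far detent, the stoppers still in it (y of each of stopper0, stopper1, stopper2, stopper3 in the frame of tray above 0.018 m and horizontal distance between each of stopper0, stopper1, stopper2, stopper3 and tray below 0.1 m and z of stopper0 in the frame of tray between -0.006 and 0.008 m and angle between each of stopper0, stopper1, stopper2, stopper3's own z axis and vertical below 0.2 rad and z of stopper1 in the frame of tray between -0.006 and 0.008 m and z of stopper2 in the frame of tray between -0.006 and 0.008 m and z of stopper3 in the frame of tray between -0.006 and 0.008 m and value of joint turntable above 3.1 rad), for 0.2 s.
3. the door is shut on its catch (value of joint door below 0.02 rad), for 0.2 s.
At the end, for the whole second after the job is handed in: Door under 0.02 rad; tray over 3.10 rad; each stopper present flat on the tray floor, knob up, in the loading half, origin 18 mm or more from the partition's centreline and within 100 mm of the axis; each shaker present upright on the pan's floor; all at rest (all of step 2 and x of shaker0 in the frame of pan between -0.075 and 0.075 m and y of shaker0 in the frame of pan between -0.082 and 0.082 m and z of each of shaker0, shaker1 in the frame of pan below 0.014 m and angle between each of shaker0, shaker1's own z axis and vertical below 0.2 rad and x of shaker1 in the frame of pan between -0.075 and 0.075 m and y of shaker1 in the frame of pan between -0.082 and 0.082 m and linear speed of each of stopper0, stopper1, stopper2, stopper3, shaker0, shaker1 below 0.03 m/s and value of joint door below 0.02 rad); the robot touches nothing.
It fails at once if another thing on the table is moved more than 4 cm (distance of any of mug, sponge, brush, sanitiser, jar, timer, spoon from where it was at the start of the episode above 0.04 m).
Of stopper0, stopper1, stopper2, stopper3 only 2 to 4 are there at a start; the rules pass over those that are not, and their reading is None.
At some moment in a run one of stopper0, stopper1, stopper2, stopper3 may be knocked a few centimetres aside while the robot is not near it.
It also fails if it takes over 210 s, if anything falls off the work surface, if the arm or the gripper's body presses on something with over 40 N, if the wrist force passes 120 N, or if a joint passes its speed limit or range.

## Working session

There is one attempt and no reset: what is moved stays moved. The work goes in short steps, Python scripts to look and compute and a tool call to move; the robot and the scene stay as the last step left them, time stands still between calls to the robot, and variables do not carry over. Pictures are saved under pics/ and viewed, and the job is handed in when it is done.

Besides the shell and the picture viewer there is one more tool, called after ">>>" as name([rows], argument=value, ...), one row to a line, values as JSON. jog_arm: Moves the arm, as the interface text tells. Its arguments: {"type":"object","properties":{"commands":{"type":"array","items":{"type":"object","properties":{"travel":{"type":"array","items":{"type":"number"}},"rot":{"type":"array","items":{"type":"number"}}}}},"fingers":{"type":"number"},"newtons":{"type":"number"}},"required":["commands"]}

```bash
mkdir -p pics; cat > h.py <<'E'
import numpy as np, cv2
from station import env, read_camera, camera_model, job
def snap(n,f):
    im=read_camera(n); cv2.imwrite('pics/'+f,im[:,:,::-1]); return im
def ray(cm,u,v):
    K=np.array(cm['mtx']);E=np.array(cm['extrinsics']);R=E[:3,:3];t=E[:3,3]
    d=R.T@np.linalg.solve(K,[u,v,1.]); return -R.T@t,d
def onz(cm,u,v,z):
    o,d=ray(cm,u,v); return o+d*(z-o[2])/d[2]
def proj(cm,P):
    K=np.array(cm['mtx']);E=np.array(cm['extrinsics']);c=E[:3,:3]@np.array(P,float)+E[:3,3];p=K@c;return p[:2]/p[2]
def st():
    s=env.observe();print(s['clock'],'pos',np.round(s['position'],4),'w',s['grip_width'],'F',np.round(s['ft_force'],1));print(np.round(s['orientation'],3).tolist(),np.round(s['joints'],1));return s
E
python3 - <<'E'
from h import *
np.set_printoptions(suppress=True,precision=4)
st()
for n in ['side','top','wrist']:
    snap(n,n+'0.png'); c=camera_model(n);print(n,c['mtx'],c['extrinsics'])
E
```

```text
0.0 pos [ 0.2263 -0.6089  0.2407] w 0.0870605222810888 F [-0.1  0.1 -0.2]
[[-0.001, 0.937, 0.348], [0.001, 0.348, -0.937], [-1.0, -0.0, -0.002]] [63.9 19.1  2.3 84.  -0.8 77.  -3.4]
side [[432.8841   0.     319.1265]
 [  0.     432.8841 197.5567]
 [  0.       0.       1.    ]] [[-0.9631 -0.2691 -0.003   0.5256]
 [-0.1932  0.6992 -0.6883  0.1463]
 [ 0.1873 -0.6624 -0.7254  1.2504]
 [ 0.      0.      0.      1.    ]]
top [[373.5535   0.     324.2121]
 [  0.     373.5535 206.8166]
 [  0.       0.       1.    ]] [[ 0.0191 -0.9998 -0.0022  0.0329]
 [-0.9863 -0.0185 -0.1642  0.5277]
 [ 0.1641  0.0054 -0.9864  1.1743]
 [ 0.      0.      0.      1.    ]]
wrist [[320.1252   0.     323.9073]
 [  0.     320.1252 198.0653]
 [  0.       0.       1.    ]] [[ 0.3477 -0.9376 -0.0004 -0.6496]
 [-0.8929 -0.3312  0.305  -0.0373]
 [-0.2861 -0.1057 -0.9524  0.3915]
 [ 0.      0.      0.      1.    ]]
```

View pics/top0.png

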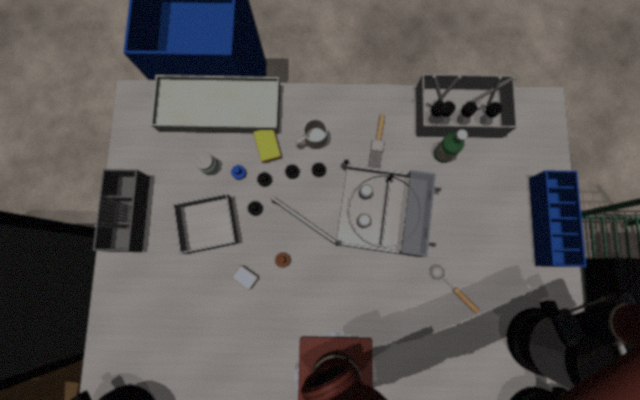

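View pics/side0.png

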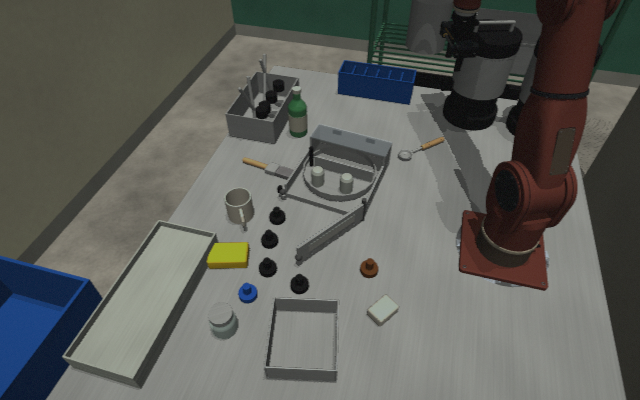

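View pics/wrist0.png

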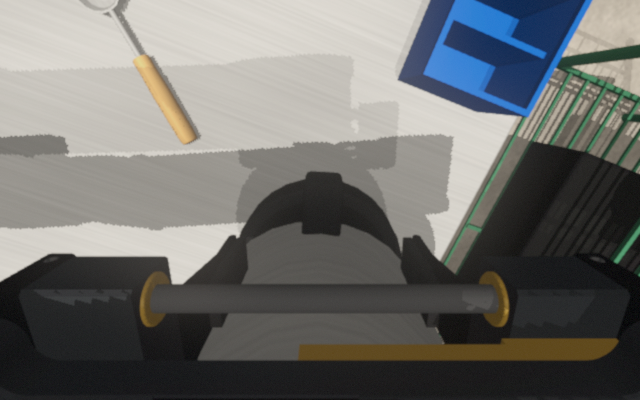

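```bash
python3 - <<'E'
from h import *
np.set_printoptions(suppress=True,precision=4)
im=cv2.imread('pics/top0.png')
crop=im[130:290,160:460]; cv2.imwrite('pics/topcrop.png',cv2.resize(crop,(800,427),interpolation=cv2.INTER_CUBIC))
c=camera_model('top')
for n,u,v,z in [('s0',319,170,.046),('s1',292,171,.046),('s2',264,179,.046),('s3',255,208,.046),('sh0',365,191,.093),('sh1',364,220,.093),('post',390,178,.109),('hinge',337,242,.08),('edge',274,201,.08),('edgeB',338,243,.08),
 ('pan1',176,205,.065),('pan2',231,195,.065),('pan3',240,243,.065),('pan4',183,252,.065),('mug',316,133,.08),('blue',239,172,.046),('stW1',343,163,.058)]:
    print(n,onz(c,u,v,z))
E
```

```text
s0 [0.6498 0.0625 0.046 ]
s1 [0.6447 0.1517 0.046 ]
s2 [0.6158 0.2431 0.046 ]
s3 [0.5185 0.268  0.046 ]
sh0 [ 0.5717 -0.0848  0.093 ]
sh1 [ 0.4796 -0.0818  0.093 ]
post [ 0.6112 -0.161   0.109 ]
hinge [0.4107 0.0008 0.08  ]
edge [0.5367 0.2023 0.08  ]
edgeB [ 0.4077 -0.0024  0.08  ]
pan1 [0.5205 0.5183 0.065 ]
pan2 [0.5564 0.3437 0.065 ]
pan3 [0.4029 0.3061 0.065 ]
pan4 [0.3713 0.4836 0.065 ]
mug [0.7651 0.0742 0.08  ]
blue [0.6381 0.3269 0.046 ]
stW1 [ 0.6717 -0.0161  0.058 ]
```

View pics/topcrop.png

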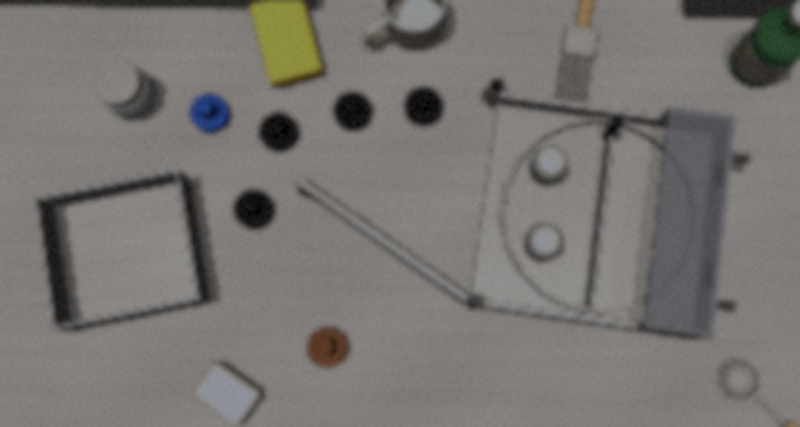

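```bash
cat >> h.py <<'E'
from scipy.spatial.transform import Rotation as Rn
def goto(pos,jaw=None,n=None,s=None,start=None):
    """pos world target; jaw=world yaw deg of tool z (mod 180 chosen nearest). prints travel, rot"""
    s=s or env.observe(); p=np.array(s['position']);R=np.array(s['orientation'])
    if jaw is None: jaw=np.degrees(np.arctan2(R[1,2],R[0,2]))
    best=None
    for j in (jaw,jaw+180):
        a=np.radians(j); z=np.array([np.cos(a),np.sin(a),0]); x=np.array([0,0,-1.]); y=np.cross(z,x)
        T=np.column_stack([x,y,z]); r=Rn.from_matrix(R.T@T).as_rotvec(degrees=True)
        if best is None or np.linalg.norm(r)<np.linalg.norm(best): best=r
    t=R.T@(np.array(pos)-p)
    k=max(np.linalg.norm(t)/.0625,np.linalg.norm(best)/10.7)
    print('travel',np.round(t,4).tolist(),'rot',np.round(best,1).tolist(),'rows>=%.1f'%k)
    return t,best
E
python3 - <<'E'
from h import *
np.set_printoptions(suppress=True,precision=4)
s=st(); c=camera_model('wrist'); E=np.array(c['extrinsics']); o=-E[:3,:3].T@E[:3,3]
R=np.array(s['orientation'])
print('cam in tool',R.T@(o-np.array(s['position'])),'fwd in tool',R.T@E[2,:3])
c=camera_model('top')
k=lambda u,v:(160+u/2.6667,130+v/2.6667)
for n,u,v,z in [('partfar',609,122,.076),('partnear',589,303,.076),('post',612,127,.109),('wallL near',472,300,.08),('wallL far',495,97,.058),('hoodFL',670,110,.099),('hoodNL',643,325,.099),('hoodNR',710,335,.099),('hoodFR',732,117,.099),('brown',327,345,.046)]:
    print(n,onz(c,*k(u,v),z))
goto([.42,-.35,.30],0)
E
```

```text
0.15 pos [ 0.2263 -0.609   0.2409] w 0.08720689213990092 F [ 0.6 -0.1 -0.2]
[[-0.0, 0.937, 0.348], [0.001, 0.348, -0.937], [-1.0, -0.0, -0.001]] [63.9 19.1  2.3 84.  -0.8 77.  -3.4]
cam in tool [-0.1431  0.0834  0.    ] fwd in tool [ 0.9524 -0.3049  0.0005]
partfar [ 0.6268 -0.1616  0.076 ]
partnear [ 0.4086 -0.1363  0.076 ]
post [ 0.6124 -0.1595  0.109 ]
wallL near [0.4092 0.0008 0.08  ]
wallL far [ 0.6604 -0.0248  0.058 ]
hoodFL [ 0.6368 -0.2301  0.099 ]
hoodNL [ 0.383  -0.1944  0.099 ]
hoodNR [ 0.3731 -0.2706  0.099 ]
hoodFR [ 0.6297 -0.3032  0.099 ]
brown [0.3547 0.1719 0.046 ]
travel [-0.0589, 0.2718, -0.1754] rot [-69.6, -0.1, -0.0] rows>=6.5
```

```bash
python3 - <<'E'
from h import *
goto([.51,-.17,.30],-6.6)
E
```

```text
travel [-0.0588, 0.4188, -0.3127] rot [-63.0, -0.1, -0.0] rows>=8.4
```

>>> jog_arm([
  {"travel": [-0.02, 0.04, -0.03], "rot": [-6, 0, 0]},
  {"travel": [-0.04, 0.08, -0.06], "rot": [-12, 0, 0]},
  {"travel": [-0.06, 0.12, -0.09], "rot": [-18, 0, 0]},
  {"travel": [-0.06, 0.17, -0.125], "rot": [-25, 0, 0]},
  {"travel": [-0.06, 0.21, -0.155], "rot": [-32, 0, 0]},
])

```text
clock: 0.78
position: [0.3705, -0.3884, 0.3013]
orientation: [[-0.0, 0.606, 0.795], [0.001, 0.795, -0.606], [-1.0, 0.001, -0.001]]
ft_force: [0.6, -0.9, -0.2]
grip_width: 0.0867
```

```bash
python3 - <<'E'
from h import *
st();goto([.51,-.17,.30],-6.6)
E
```

```text
0.775 pos [ 0.3705 -0.3884  0.3013] w 0.08672956571384559 F [ 0.6 -0.9 -0.2]
[[-0.0, 0.606, 0.795], [0.001, 0.795, -0.606], [-1.0, 0.001, -0.001]] [ 51.1   5.  -10.1  94.    0.9  81.1   3.6]
travel [0.0015, 0.2583, -0.0214] rot [-30.7, -0.0, -0.0] rows>=4.1
```

>>> jog_arm([
  {"travel": [0, 0.055, -0.005], "rot": [-7, 0, 0]},
  {"travel": [0, 0.11, -0.01], "rot": [-14, 0, 0]},
  {"travel": [0, 0.17, -0.015], "rot": [-22, 0, 0]},
  {"travel": [0, 0.22, -0.02], "rot": [-30.7, 0, 0]},
  {"travel": [0.0, 0.258, -0.021], "rot": [-30.7, 0, 0]},
])

```text
clock: 1.4
position: [0.5109, -0.1681, 0.3015]
orientation: [[0.0, 0.111, 0.994], [0.001, 0.994, -0.111], [-1.0, 0.001, -0.0]]
ft_force: [0.4, -0.1, -0.0]
grip_width: 0.0868
```

```bash
python3 - <<'E'
from h import *
st();snap('wrist','w1.png')
E
```

```text
1.4 pos [ 0.5109 -0.1681  0.3015] w 0.08683659184401171 F [ 0.4 -0.1 -0. ]
[[0.0, 0.111, 0.994], [0.001, 0.994, -0.111], [-1.0, 0.001, -0.0]] [ 35.9   6.  -24.2  93.2   2.4  81.3   5.1]
```

View pics/w1.png

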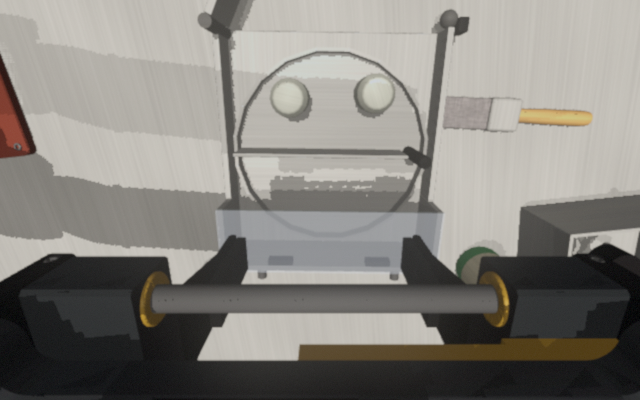

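```bash
python3 - <<'E'
from h import *
im=cv2.imread('pics/w1.png')
cv2.imwrite('pics/w1c.png',cv2.resize(im[0:250,195:475],(784,700),interpolation=cv2.INTER_CUBIC)[:600])
E
```

```text
(no output)
```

View pics/w1c.png

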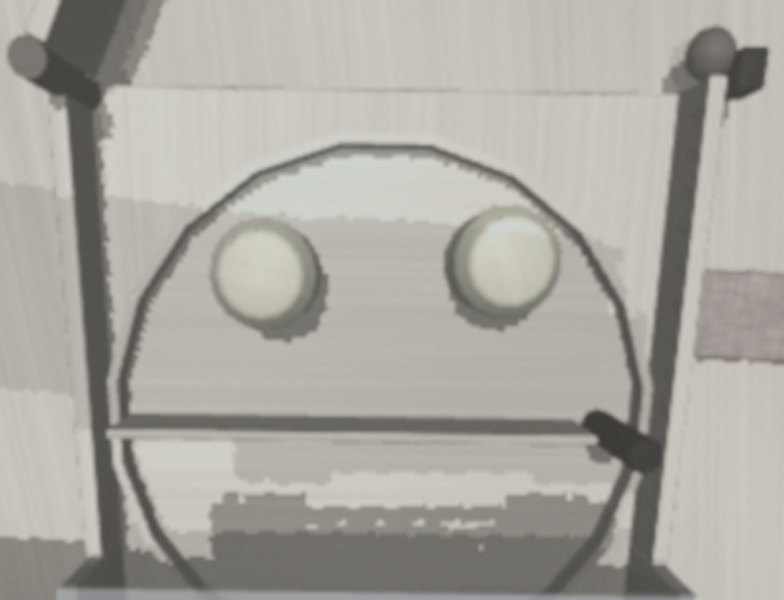

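```bash
python3 - <<'E'
from h import *
np.set_printoptions(suppress=True,precision=4)
c=camera_model('wrist')
k=lambda u,v:(195+u/2.8,v/2.8)
for n,u,v,z in [('shL',259,276,.093),('shR',512,260,.093),('post',643,453,.109),('partL',112,433,.076),('partR',585,435,.076),('rim l',126,385,.049),('rim r',635,385,.049),('rim t',385,147,.049),('hingepost',30,57,.09),('latchpost',712,50,.09)]:
    print(n,onz(c,*k(u,v),z))
E
```

```text
shL [ 0.4836 -0.0782  0.093 ]
shR [ 0.5781 -0.0828  0.093 ]
post [ 0.6209 -0.1576  0.109 ]
partL [ 0.4124 -0.1329  0.076 ]
partR [ 0.6069 -0.155   0.076 ]
rim l [ 0.4145 -0.1166  0.049 ]
rim r [ 0.6356 -0.1408  0.049 ]
rim t [ 0.5366 -0.034   0.049 ]
hingepost [0.4134 0.0038 0.09  ]
latchpost [ 0.6528 -0.0202  0.09  ]
```

```bash
python3 - <<'E'
from h import *
goto([.578,-.083,.073],-6.5)
E
```

```text
travel [0.2287, 0.0861, 0.0555] rot [0.3, 0.0, -0.2] rows>=4.0
```

>>> jog_arm([
  {"travel": [0.02, 0.04, 0.028], "rot": [0, 0, 0]},
  {"travel": [0.06, 0.086, 0.0555], "rot": [0, 0, 0]},
  {"travel": [0.11, 0.086, 0.0555], "rot": [0, 0, 0]},
  {"travel": [0.14, 0.086, 0.0555], "rot": [0, 0, 0]},
  {"travel": [0.14, 0.086, 0.0555], "rot": [0, 0, 0]},
], fingers=0.75)

```text
clock: 2.08
position: [0.5762, -0.0835, 0.1593]
orientation: [[-0.004, 0.108, 0.994], [0.004, 0.994, -0.108], [-1.0, 0.004, -0.004]]
ft_force: [1.2, 0.7, 0.3]
grip_width: 0.0656
```

```bash
python3 - <<'E'
from h import *
st();snap('wrist','w2.png');goto([.578,-.083,.073],-6.5)
E
```

```text
2.075 pos [ 0.5762 -0.0835  0.1593] w 0.06559525235064918 F [1.2 0.7 0.3]
[[-0.004, 0.108, 0.994], [0.004, 0.994, -0.108], [-1.0, 0.004, -0.004]] [ 27.5  17.1 -27.9  98.2   8.3  67.1  -8.9]
travel [0.0885, 0.0003, 0.0005] rot [0.3, -0.0, -0.2] rows>=1.4
```

View pics/w2.png

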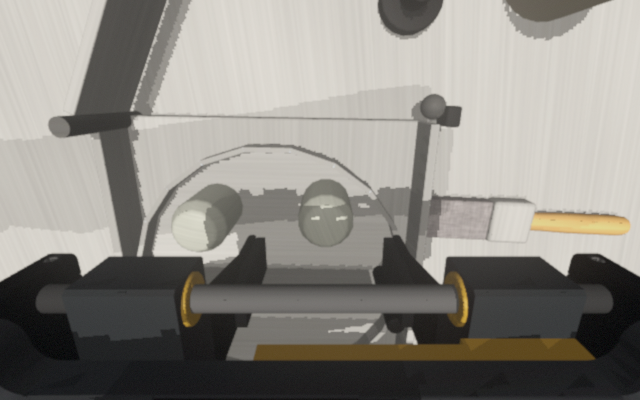

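```bash
python3 - <<'E'
from h import *
c=camera_model('wrist')
print(onz(c,326,226,.093),onz(c,198,229,.093))
E
```

```text
[ 0.57767881 -0.08832084  0.093     ] [ 0.48625841 -0.08070129  0.093     ]
```

>>> jog_arm([
  {"travel": [0.03, 0, 0], "rot": [0, 0, 0]},
  {"travel": [0.06, 0, 0.001], "rot": [0, 0, 0]},
  {"travel": [0.087, 0, 0.001], "rot": [0, 0, 0]},
  {"travel": [0.087, 0, 0.001], "rot": [0, 0, 0]},
  {"travel": [0.087, 0, 0.001], "rot": [0, 0, 0]},
])

```text
clock: 2.75
position: [0.5798, -0.0836, 0.0767]
orientation: [[0.002, 0.108, 0.994], [0.003, 0.994, -0.108], [-1.0, 0.003, 0.002]]
ft_force: [-0.3, -1.1, 0.2]
grip_width: 0.0651
```

>>> jog_arm([
  {"travel": [0, 0, 0], "rot": [0, 0, 0]},
  {"travel": [0, 0, 0], "rot": [0, 0, 0]},
  {"travel": [0, 0, 0], "rot": [0, 0, 0]},
  {"travel": [0, 0, 0], "rot": [0, 0, 0]},
  {"travel": [0, 0, 0], "rot": [0, 0, 0]},
], fingers=0.3, newtons=15)

```text
clock: 3.38
position: [0.5798, -0.0836, 0.077]
orientation: [[0.002, 0.109, 0.994], [0.003, 0.994, -0.109], [-1.0, 0.003, 0.002]]
ft_force: [-3.1, -0.2, 5.4]
grip_width: 0.0411
```

>>> jog_arm([
  {"travel": [-0.03, 0, 0], "rot": [0, 0, 0]},
  {"travel": [-0.08, 0, 0], "rot": [0, 0, 0]},
  {"travel": [-0.13, 0, 0], "rot": [0, 0, 0]},
  {"travel": [-0.16, 0.04, 0], "rot": [0, 0, 0]},
  {"travel": [-0.17, 0.08, 0], "rot": [0, 0, 0]},
])

```text
clock: 4.0
position: [0.5889, -0.004, 0.2494]
orientation: [[0.006, 0.11, 0.994], [0.003, 0.994, -0.11], [-1.0, 0.003, 0.005]]
ft_force: [1.1, 0.7, -1.2]
grip_width: 0.0411
```

```bash
python3 - <<'E'
from h import *
st();goto([.463,.355,.25],11.5)
E
```

```text
4.0 pos [ 0.5889 -0.004   0.2494] w 0.0410843957081889 F [ 1.1  0.7 -1.2]
[[0.006, 0.11, 0.994], [0.003, 0.994, -0.11], [-1.0, 0.003, 0.005]] [ 22.2  14.1 -31.   91.1   7.3  76.5 -15.9]
travel [-0.0002, 0.343, -0.1646] rot [-17.8, 0.3, -0.2] rows>=6.1
```

>>> jog_arm([
  {"travel": [0, 0.04, -0.02], "rot": [-3, 0, 0]},
  {"travel": [0, 0.09, -0.043], "rot": [-6, 0, 0]},
  {"travel": [0, 0.14, -0.067], "rot": [-9, 0, 0]},
  {"travel": [0, 0.19, -0.091], "rot": [-12, 0, 0]},
  {"travel": [0, 0.24, -0.115], "rot": [-15, 0, 0]},
])

```text
clock: 4.62
position: [0.4987, 0.249, 0.2488]
orientation: [[0.005, -0.155, 0.988], [0.002, 0.988, 0.155], [-1.0, 0.001, 0.005]]
ft_force: [0.7, 0.0, -0.4]
grip_width: 0.0413
```

>>> jog_arm([
  {"travel": [0, 0.05, -0.02], "rot": [-3, 0, 0]},
  {"travel": [0, 0.087, -0.035], "rot": [-3, 0, 0]},
  {"travel": [0, 0.087, -0.035], "rot": [-3, 0, 0]},
  {"travel": [0, 0.087, -0.035], "rot": [-3, 0, 0]},
  {"travel": [0, 0.087, -0.035], "rot": [-3, 0, 0]},
])

```text
clock: 5.25
position: [0.451, 0.3283, 0.2482]
orientation: [[0.004, -0.205, 0.979], [0.001, 0.979, 0.205], [-1.0, 0.0, 0.005]]
ft_force: [0.6, -0.3, -0.7]
grip_width: 0.0411
```

```bash
python3 - <<'E'
from h import *
st();snap('wrist','w3.png')
E
```

```text
5.25 pos [0.451  0.3283 0.2482] w 0.04108690589040455 F [ 0.6 -0.3 -0.7]
[[0.004, -0.205, 0.979], [0.001, 0.979, 0.205], [-1.0, 0.0, 0.005]] [ -0.9  12.7 -45.7  94.8   9.5  76.3 -36.2]
```

View pics/w3.png

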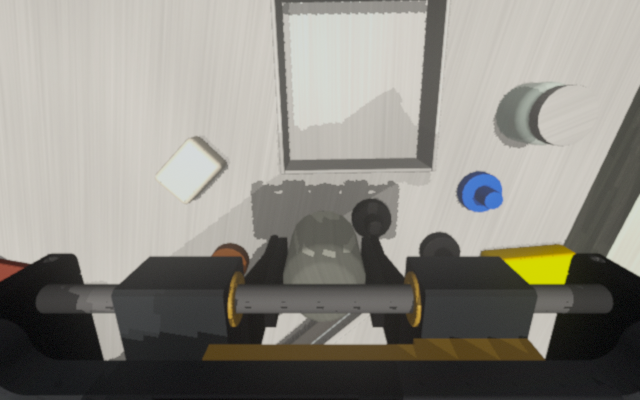

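```bash
python3 - <<'E'
from h import *
c=camera_model('wrist')
for p in [(280,173),(436,170),(447,0),(275,0)]: print(onz(c,*p,.065))
a=onz(c,280,173,.065);b=onz(c,436,170,.065);x=(b-a)/np.linalg.norm(b-a);print(np.linalg.norm(b-a),np.degrees(np.arctan2(x[1],x[0])))
y=np.array([-x[1],x[0],0]);m=(a+b)/2+.088*y;print('centre',m,'A',m+.038*y,'B',m-.038*y)
A=m+.038*y
goto([A[0],A[1],.24],np.degrees(np.arctan2(x[1],x[0])))
E
```

```text
[0.40466222 0.3258194  0.065     ]
[0.56336392 0.36209966 0.065     ]
[0.52500315 0.51285424 0.065     ]
[0.37438644 0.48125527 0.065     ]
0.16279585021968898 12.876918191522414
centre [0.46440162 0.42974643 0.065     ] A [0.45593304 0.46679077 0.065     ] B [0.4728702  0.39270209 0.065     ]
travel [0.0086, 0.1345, 0.0331] rot [-1.0, 0.3, -0.0] rows>=2.2
```

>>> jog_arm([
  {"travel": [0.01, 0.05, 0.012], "rot": [0, 0, 0]},
  {"travel": [0.01, 0.1, 0.025], "rot": [-1, 0, 0]},
  {"travel": [0.01, 0.1345, 0.033], "rot": [-1, 0.3, 0]},
  {"travel": [0.06, 0.1345, 0.033], "rot": [-1, 0.3, 0]},
  {"travel": [0.1, 0.1345, 0.033], "rot": [-1, 0.3, 0]},
])

```text
clock: 5.92
position: [0.4566, 0.4664, 0.1466]
orientation: [[-0.001, -0.222, 0.975], [-0.0, 0.975, 0.222], [-1.0, -0.0, -0.001]]
ft_force: [0.7, -0.4, -2.0]
grip_width: 0.0409
```

```bash
python3 - <<'E'
from h import *
st();goto([.456,.467,.053],12.5)
E
```

```text
5.925 pos [0.4566 0.4664 0.1466] w 0.04092242443548435 F [ 0.7 -0.4 -2. ]
[[-0.001, -0.222, 0.975], [-0.0, 0.975, 0.222], [-1.0, -0.0, -0.001]] [-16.8  29.7 -44.6  88.2  21.5  71.1 -51.8]
travel [0.0936, 0.0008, -0.0003] rot [0.3, -0.1, 0.0] rows>=1.5
```

>>> jog_arm([
  {"travel": [0.03, 0, 0], "rot": [0, 0, 0]},
  {"travel": [0.06, 0, 0], "rot": [0, 0, 0]},
  {"travel": [0.08, 0, 0], "rot": [0, 0, 0]},
  {"travel": [0.092, 0, 0], "rot": [0, 0, 0]},
  {"travel": [0.094, 0, 0], "rot": [0, 0, 0]},
])

```text
clock: 6.55
position: [0.4566, 0.4662, 0.0523]
orientation: [[-0.002, -0.221, 0.975], [-0.001, 0.975, 0.221], [-1.0, -0.0, -0.002]]
ft_force: [0.6, -0.2, -1.4]
grip_width: 0.0409
```

>>> jog_arm([
  {"travel": [0.001, 0, 0], "rot": [0, 0, 0]},
  {"travel": [0.002, 0, 0], "rot": [0, 0, 0]},
  {"travel": [0.002, 0, 0], "rot": [0, 0, 0]},
  {"travel": [0.002, 0, 0], "rot": [0, 0, 0]},
  {"travel": [0.002, 0, 0], "rot": [0, 0, 0]},
])

```text
clock: 7.18
position: [0.4566, 0.4662, 0.0504]
orientation: [[-0.001, -0.221, 0.975], [-0.001, 0.975, 0.221], [-1.0, -0.0, -0.002]]
ft_force: [-0.0, -0.2, -1.0]
grip_width: 0.0412
```

>>> jog_arm([
  {"travel": [0, 0, 0], "rot": [0, 0, 0]},
  {"travel": [0, 0, 0], "rot": [0, 0, 0]},
  {"travel": [0, 0, 0], "rot": [0, 0, 0]},
  {"travel": [-0.05, 0, 0], "rot": [0, 0, 0]},
  {"travel": [-0.11, 0, 0], "rot": [0, 0, 0]},
], fingers=0.75)

```text
clock: 7.8
position: [0.4563, 0.4656, 0.1606]
orientation: [[-0.003, -0.221, 0.975], [-0.002, 0.975, 0.221], [-1.0, -0.001, -0.004]]
ft_force: [1.3, 0.8, 1.0]
grip_width: 0.0649
```

```bash
python3 - <<'E'
from h import *
st();goto([.485,-.08,.20],-6.5)
E
```

```text
7.8 pos [0.4563 0.4656 0.1606] w 0.06491376992807275 F [1.3 0.8 1. ]
[[-0.003, -0.221, 0.975], [-0.002, 0.975, 0.221], [-1.0, -0.001, -0.004]] [-16.5  29.1 -44.9  87.3  21.   72.6 -51.4]
travel [-0.0383, -0.5384, -0.093] rot [19.3, -0.2, 0.1] rows>=8.8
```

>>> jog_arm([
  {"travel": [-0.03, -0.05, -0.005], "rot": [2, 0, 0]},
  {"travel": [-0.05, -0.11, -0.015], "rot": [4, 0, 0]},
  {"travel": [-0.05, -0.165, -0.025], "rot": [6, 0, 0]},
  {"travel": [-0.05, -0.225, -0.035], "rot": [8, 0, 0]},
  {"travel": [-0.05, -0.28, -0.045], "rot": [10, 0, 0]},
])

```text
clock: 8.43
position: [0.4746, 0.1804, 0.2114]
orientation: [[-0.003, -0.047, 0.999], [-0.002, 0.999, 0.047], [-1.0, -0.002, -0.003]]
ft_force: [1.3, -0.7, -0.4]
grip_width: 0.0653
```

```bash
python3 - <<'E'
from h import *
goto([.485,-.08,.16],-6.5)
E
```

```text
travel [0.052, -0.2605, -0.0017] rot [9.2, -0.1, 0.1] rows>=4.3
```

>>> jog_arm([
  {"travel": [0, -0.06, 0], "rot": [2, 0, 0]},
  {"travel": [0, -0.12, 0], "rot": [4, 0, 0]},
  {"travel": [0.015, -0.18, 0], "rot": [7, 0, 0]},
  {"travel": [0.03, -0.235, -0.001], "rot": [9, 0, 0]},
  {"travel": [0.05, -0.26, -0.002], "rot": [9.2, 0, 0]},
])

```text
clock: 9.05
position: [0.4846, -0.083, 0.1619]
orientation: [[-0.002, 0.118, 0.993], [-0.004, 0.993, -0.118], [-1.0, -0.004, -0.001]]
ft_force: [0.2, 0.5, -0.9]
grip_width: 0.0651
```

```bash
python3 - <<'E'
from h import *
st();snap('wrist','w4.png');snap('top','t4.png')
E
```

```text
9.05 pos [ 0.4846 -0.083   0.1619] w 0.06512891213377335 F [ 0.2  0.5 -0.9]
[[-0.002, 0.118, 0.993], [-0.004, 0.993, -0.118], [-1.0, -0.004, -0.001]] [ 31.9   6.1 -28.9 110.    3.5  64.7  -5.2]
```

View pics/w4.png

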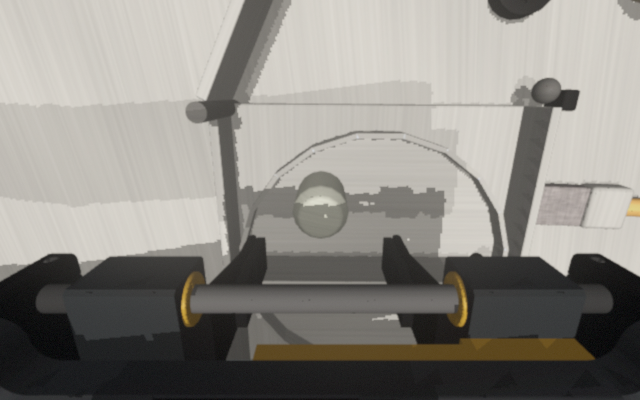

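View pics/t4.png

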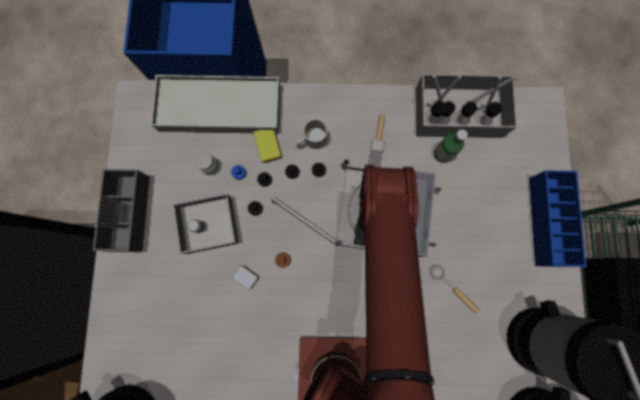

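```bash
python3 - <<'E'
from h import *
c=camera_model('wrist')
print(onz(c,320,215,.093),onz(c,320,220,.093));goto([.4835,-.08,.073],-6.5)
E
```

```text
[ 0.47980981 -0.07855862  0.093     ] [ 0.47934773 -0.08229979  0.093     ]
travel [0.087, 0.003, 0.0005] rot [-0.3, -0.3, 0.2] rows>=1.4
```

>>> jog_arm([
  {"travel": [0.03, 0.003, -0.001], "rot": [0, 0, 0]},
  {"travel": [0.06, 0.003, -0.001], "rot": [0, 0, 0]},
  {"travel": [0.088, 0.003, -0.001], "rot": [0, 0, 0]},
  {"travel": [0.088, 0.003, -0.001], "rot": [0, 0, 0]},
  {"travel": [0.088, 0.003, -0.001], "rot": [0, 0, 0]},
])

```text
clock: 9.78
position: [0.4829, -0.0792, 0.0734]
orientation: [[-0.004, 0.117, 0.993], [-0.003, 0.993, -0.117], [-1.0, -0.003, -0.004]]
ft_force: [0.2, 0.6, 1.0]
grip_width: 0.0652
```

>>> jog_arm([
  {"travel": [0, 0, 0], "rot": [0, 0, 0]},
  {"travel": [0, 0, 0], "rot": [0, 0, 0]},
  {"travel": [0, 0, 0], "rot": [0, 0, 0]},
  {"travel": [0, 0, 0], "rot": [0, 0, 0]},
  {"travel": [0, 0, 0], "rot": [0, 0, 0]},
], fingers=0.3, newtons=15)

```text
clock: 10.4
position: [0.483, -0.0793, 0.0737]
orientation: [[-0.004, 0.117, 0.993], [-0.003, 0.993, -0.117], [-1.0, -0.003, -0.004]]
ft_force: [-1.7, 0.2, 5.9]
grip_width: 0.0412
```

>>> jog_arm([
  {"travel": [-0.03, 0, 0], "rot": [0, 0, 0]},
  {"travel": [-0.08, 0, 0], "rot": [0, 0, 0]},
  {"travel": [-0.13, 0, 0], "rot": [0, 0, 0]},
  {"travel": [-0.14, 0.04, 0], "rot": [0, 0, 0]},
  {"travel": [-0.14, 0.09, 0], "rot": [0, 0, 0]},
])

```text
clock: 11.02
position: [0.4948, 0.0105, 0.2145]
orientation: [[-0.002, 0.12, 0.993], [-0.003, 0.993, -0.12], [-1.0, -0.004, -0.002]]
ft_force: [0.2, 0.7, -2.3]
grip_width: 0.0412
```

```bash
python3 - <<'E'
from h import *
st();goto([.473,.393,.2],12.5)
E
```

```text
11.025 pos [0.4948 0.0105 0.2145] w 0.04117221482776497 F [ 0.2  0.7 -2.3]
[[-0.002, 0.12, 0.993], [-0.003, 0.993, -0.12], [-1.0, -0.004, -0.002]] [ 26.4   4.2 -34.1 105.6   2.7  71.1 -15.4]
travel [0.0133, 0.3772, -0.0676] rot [-19.4, -0.1, 0.2] rows>=6.1
```

>>> jog_arm([
  {"travel": [0, 0.05, -0.01], "rot": [-3, 0, 0]},
  {"travel": [0, 0.1, -0.02], "rot": [-6, 0, 0]},
  {"travel": [0, 0.15, -0.03], "rot": [-9, 0, 0]},
  {"travel": [0, 0.2, -0.04], "rot": [-12, 0, 0]},
  {"travel": [0, 0.26, -0.05], "rot": [-15, 0, 0]},
])

```text
clock: 11.65
position: [0.4765, 0.2752, 0.2135]
orientation: [[-0.002, -0.14, 0.99], [-0.004, 0.99, 0.14], [-1.0, -0.004, -0.002]]
ft_force: [-0.1, -0.7, -1.2]
grip_width: 0.0411
```

```bash
python3 - <<'E'
from h import *
st();goto([.473,.393,.12],12.5)
E
```

```text
11.65 pos [0.4765 0.2752 0.2135] w 0.04114965409088068 F [-0.1 -0.7 -1.2]
[[-0.002, -0.14, 0.99], [-0.004, 0.99, 0.14], [-1.0, -0.004, -0.002]] [  6.   13.8 -46.7  98.1  10.6  72.9 -35. ]
travel [0.093, 0.1175, 0.0133] rot [-4.4, -0.1, 0.2] rows>=2.4
```

>>> jog_arm([
  {"travel": [0, 0.06, 0.006], "rot": [-2, 0, 0]},
  {"travel": [0, 0.1175, 0.0133], "rot": [-4.4, 0, 0]},
  {"travel": [0.03, 0.1175, 0.0133], "rot": [-4.4, 0, 0]},
  {"travel": [0.07, 0.1175, 0.0133], "rot": [-4.4, 0, 0]},
  {"travel": [0.093, 0.1175, 0.0133], "rot": [-4.4, 0, 0]},
])

```text
clock: 12.28
position: [0.4722, 0.3922, 0.1173]
orientation: [[-0.004, -0.216, 0.976], [-0.006, 0.976, 0.216], [-1.0, -0.005, -0.005]]
ft_force: [-0.4, -0.2, -0.6]
grip_width: 0.0411
```

```bash
python3 - <<'E'
from h import *
st();goto([.473,.393,.048],12.5)
E
```

```text
12.275 pos [0.4722 0.3922 0.1173] w 0.04114588026662598 F [-0.4 -0.2 -0.6]
[[-0.004, -0.216, 0.976], [-0.006, 0.976, 0.216], [-1.0, -0.005, -0.005]] [ -8.   27.7 -46.3  95.2  21.5  66.8 -47.3]
travel [0.0693, 0.0009, 0.0013] rot [-0.0, -0.3, 0.3] rows>=1.1
```

>>> jog_arm([
  {"travel": [0.03, 0, 0], "rot": [0, 0, 0]},
  {"travel": [0.055, 0, 0], "rot": [0, 0, 0]},
  {"travel": [0.066, 0, 0], "rot": [0, -0.3, 0.3]},
  {"travel": [0.0695, 0, 0], "rot": [0, -0.3, 0.3]},
  {"travel": [0.0695, 0, 0], "rot": [0, -0.3, 0.3]},
])

```text
clock: 12.9
position: [0.4722, 0.3921, 0.0485]
orientation: [[0.001, -0.216, 0.976], [0.001, 0.976, 0.216], [-1.0, 0.001, 0.001]]
ft_force: [1.3, 0.1, -1.0]
grip_width: 0.0413
```

>>> jog_arm([
  {"travel": [0, 0, 0], "rot": [0, 0, 0]},
  {"travel": [0, 0, 0], "rot": [0, 0, 0]},
  {"travel": [0, 0, 0], "rot": [0, 0, 0]},
  {"travel": [-0.05, 0, 0], "rot": [0, 0, 0]},
  {"travel": [-0.11, 0, 0], "rot": [0, 0, 0]},
], fingers=0.75)

```text
clock: 13.52
position: [0.4715, 0.3914, 0.1589]
orientation: [[-0.002, -0.216, 0.976], [-0.0, 0.976, 0.216], [-1.0, 0.0, -0.002]]
ft_force: [2.0, -0.1, 1.1]
grip_width: 0.0645
```

```bash
python3 - <<'E'
from h import *
st();goto([.48,.18,.25],0)
E
```

```text
13.525 pos [0.4715 0.3914 0.1589] w 0.06452605073917006 F [ 2.  -0.1  1.1]
[[-0.002, -0.216, 0.976], [-0.0, 0.976, 0.216], [-1.0, 0.0, -0.002]] [ -6.7  25.1 -47.6  93.3  19.4  70.3 -45.7]
travel [-0.0911, -0.2083, -0.0376] rot [12.5, -0.1, 0.0] rows>=3.7
```

```bash
python3 - <<'E'
from h import *
goto([.57,.07,.30],0)
E
```

```text
travel [-0.1412, -0.3351, 0.0263] rot [12.5, -0.1, 0.0] rows>=5.8
```

>>> jog_arm([
  {"travel": [-0.04, -0.04, 0.003], "rot": [2, 0, 0]},
  {"travel": [-0.08, -0.085, 0.006], "rot": [4, 0, 0]},
  {"travel": [-0.11, -0.135, 0.01], "rot": [6, 0, 0]},
  {"travel": [-0.14, -0.185, 0.014], "rot": [9, 0, 0]},
  {"travel": [-0.141, -0.24, 0.018], "rot": [12.5, 0, 0]},
], fingers=0.5)

```text
clock: 14.15
position: [0.5423, 0.1605, 0.3028]
orientation: [[0.003, 0.001, 1.0], [0.001, 1.0, -0.001], [-1.0, 0.001, 0.003]]
ft_force: [0.1, 0.3, -0.5]
grip_width: 0.0434
```

>>> jog_arm([
  {"travel": [0, -0.05, 0], "rot": [0, 0, 0]},
  {"travel": [0, -0.09, 0.025], "rot": [0, 0, 0]},
  {"travel": [0, -0.09, 0.028], "rot": [0, 0, 0]},
  {"travel": [0, -0.09, 0.028], "rot": [0, 0, 0]},
  {"travel": [0, -0.09, 0.028], "rot": [0, 0, 0]},
])

```text
clock: 14.78
position: [0.5697, 0.0721, 0.3029]
orientation: [[0.003, -0.001, 1.0], [0.001, 1.0, 0.001], [-1.0, 0.001, 0.003]]
ft_force: [0.0, 0.6, 0.7]
grip_width: 0.0434
```

```bash
python3 - <<'E'
from h import *
st();snap('wrist','w5.png')
E
```

```text
14.775 pos [0.5697 0.0721 0.3029] w 0.04344735306847589 F [0.  0.6 0.7]
[[0.003, -0.001, 1.0], [0.001, 1.0, 0.001], [-1.0, 0.001, 0.003]] [ 22.8  12.4 -40.3  87.8   8.1  82.5 -17.8]
```

View pics/w5.png

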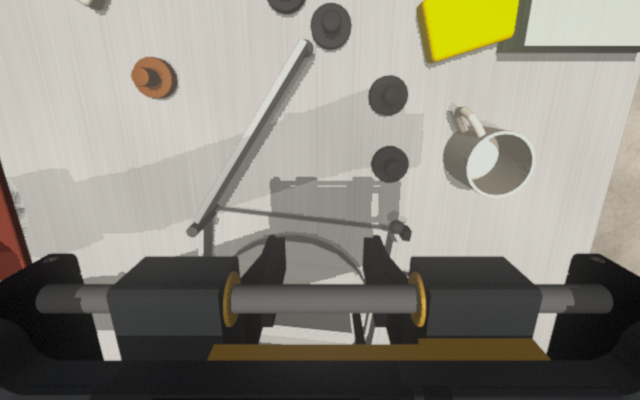

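```bash
cat >> h.py <<'E'
def stoppers(im,cm,zb=0.0,vmax=60):
    hsv=cv2.cvtColor(im,cv2.COLOR_RGB2HSV)
    m=((hsv[:,:,2]<vmax)).astype(np.uint8); m[235:]=0
    n,l,stt,ce=cv2.connectedComponentsWithStats(m); out=[]
    for i in range(1,n):
        if stt[i,4]>120: print('blob',stt[i],np.round(ce[i],1),'at z.018',np.round(onz(cm,*ce[i],zb+.018),4))
    return m
E
python3 - <<'E'
from h import *
im=cv2.imread('pics/w5.png')[:,:,::-1].copy();c=camera_model('wrist')
for v in (50,70): m=stoppers(im,c,0,v);print()
cv2.imwrite('pics/w5c.png',cv2.resize(im[:220,260:460,::-1],(540,594),interpolation=cv2.INTER_CUBIC))
E
```

```text
blob [  0 164  23  71 397] [  9.5 202.9] at z.018 [0.1273 0.0119 0.018 ]
```

View pics/w5c.png

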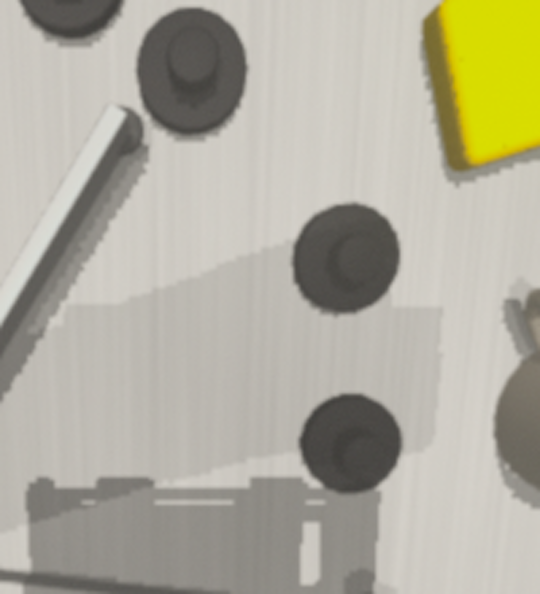

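```bash
python3 - <<'E'
from h import *
c=camera_model('wrist')
for n,k,d in [('s0',(366,455),(350,440)),('s1',(361,257),(346,258)),('s2',(195,50),(190,68))]:
    f=lambda p,z:np.round(onz(c,260+p[0]/2.7,p[1]/2.7,z),4)
    print(n,f(k,.046),f(d,.018))
goto([.65,.063,.13],0)
E
```

```text
s0 [0.661  0.0674 0.046 ] [0.6589 0.0689 0.018 ]
s1 [0.6527 0.1564 0.046 ] [0.6515 0.156  0.018 ]
s2 [0.5788 0.2376 0.046 ] [0.5773 0.2362 0.018 ]
travel [0.1732, -0.0092, 0.0797] rot [0.1, 0.2, -0.0] rows>=3.1
```

```bash
cat >> h.py <<'E'
C=np.array([.522,-.147]);yw=np.radians(-6.5);ex=np.array([np.cos(yw),np.sin(yw)]);ey=np.array([-ex[1],ex[0]])
slot=lambda a,b:C+a*ex+b*ey
SL=[slot(.078,.034),slot(.030,.078),slot(-.030,.078),slot(-.078,.034)]
E
python3 - <<'E'
from h import *
print(SL)
goto([.66,.068,.13],-6.5)
E
```

```text
[array([ 0.60334751, -0.12204841]), array([ 0.56063701, -0.07289749]), array([ 0.5010227, -0.0661053]), array([ 0.4483503 , -0.10438871])]
travel [0.1732, -0.0042, 0.0897] rot [6.6, 0.2, -0.1] rows>=3.1
```

>>> jog_arm([
  {"travel": [0.03, 0, 0.045], "rot": [3, 0, 0]},
  {"travel": [0.07, -0.004, 0.0897], "rot": [6.6, 0.2, 0]},
  {"travel": [0.12, -0.004, 0.0897], "rot": [6.6, 0.2, 0]},
  {"travel": [0.17, -0.004, 0.0897], "rot": [6.6, 0.2, 0]},
  {"travel": [0.173, -0.004, 0.0897], "rot": [6.6, 0.2, 0]},
])

```text
clock: 15.45
position: [0.6574, 0.0685, 0.1267]
orientation: [[-0.007, 0.112, 0.994], [0.001, 0.994, -0.112], [-1.0, -0.0, -0.007]]
ft_force: [0.4, -0.3, 0.0]
grip_width: 0.0435
```

```bash
python3 - <<'E'
from h import *
st();im=snap('wrist','w6.png')
cv2.imwrite('pics/w6c.png',cv2.resize(im[150:290,220:420,::-1],(800,560),interpolation=cv2.INTER_CUBIC))
E
```

```text
15.45 pos [0.6574 0.0685 0.1267] w 0.04354157208358851 F [ 0.4 -0.3  0. ]
[[-0.007, 0.112, 0.994], [0.001, 0.994, -0.112], [-1.0, -0.0, -0.007]] [ 16.9  29.6 -36.2  88.   18.1  68.8 -28.9]
```

View pics/w6c.png

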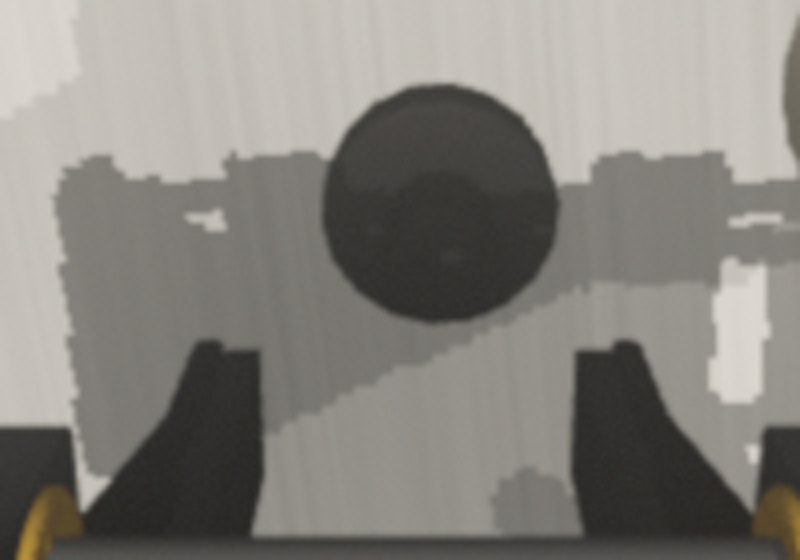

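```bash
python3 - <<'E'
from h import *
c=camera_model('wrist')
print(onz(c,330,200,.018),onz(c,330,207,.046))
goto([.66,.067,.042],-6.5)
E
```

```text
[0.66296576 0.06897053 0.018     ] [0.66296069 0.07260754 0.046     ]
travel [0.0873, -0.0018, 0.0016] rot [0.0, -0.2, -0.0] rows>=1.4
```

>>> jog_arm([
  {"travel": [0.03, 0.001, 0.004], "rot": [0, 0, 0]},
  {"travel": [0.06, 0.001, 0.005], "rot": [0, -0.3, 0]},
  {"travel": [0.078, 0.001, 0.005], "rot": [0, -0.3, 0]},
  {"travel": [0.085, 0.001, 0.005], "rot": [0, -0.3, 0]},
  {"travel": [0.085, 0.001, 0.005], "rot": [0, -0.3, 0]},
])

```text
clock: 16.12
position: [0.6643, 0.0695, 0.0453]
orientation: [[0.003, 0.112, 0.994], [0.001, 0.994, -0.112], [-1.0, 0.001, 0.003]]
ft_force: [0.7, 0.8, 0.4]
grip_width: 0.0434
```

>>> jog_arm([
  {"travel": [0, 0, 0], "rot": [0, 0, 0]},
  {"travel": [0, 0, 0], "rot": [0, 0, 0]},
  {"travel": [0, 0, 0], "rot": [0, 0, 0]},
  {"travel": [0, 0, 0], "rot": [0, 0, 0]},
  {"travel": [0, 0, 0], "rot": [0, 0, 0]},
], fingers=0.05, newtons=15)

```text
clock: 16.75
position: [0.6644, 0.0695, 0.0458]
orientation: [[0.003, 0.112, 0.994], [0.001, 0.994, -0.112], [-1.0, 0.001, 0.003]]
ft_force: [-1.3, 0.1, 5.6]
grip_width: 0.0215
```

>>> jog_arm([
  {"travel": [-0.04, 0, 0], "rot": [0, 0, 0]},
  {"travel": [-0.09, 0, 0], "rot": [0, 0, 0]},
  {"travel": [-0.12, -0.04, -0.01], "rot": [0, 0, 0]},
  {"travel": [-0.12, -0.09, -0.02], "rot": [0, 0, 0]},
  {"travel": [-0.12, -0.14, -0.03], "rot": [0, 0, 0]},
])

```text
clock: 17.38
position: [0.618, -0.0677, 0.1657]
orientation: [[0.004, 0.112, 0.994], [0.0, 0.994, -0.112], [-1.0, 0.001, 0.004]]
ft_force: [-0.4, -1.3, -1.2]
grip_width: 0.0214
```

```bash
python3 - <<'E'
from h import *
st();snap('side','s6.png');goto([*SL[0],.11],-6.5)
E
```

```text
17.375 pos [ 0.618  -0.0677  0.1657] w 0.021420129557628734 F [-0.4 -1.3 -1.2]
[[0.004, 0.112, 0.994], [0.0, 0.994, -0.112], [-1.0, 0.001, 0.004]] [ 30.5  22.5 -35.9  92.2  13.8  69.5 -14.6]
travel [0.0552, -0.0462, -0.0073] rot [-0.4, 0.1, 0.2] rows>=1.2
```

View pics/s6.png

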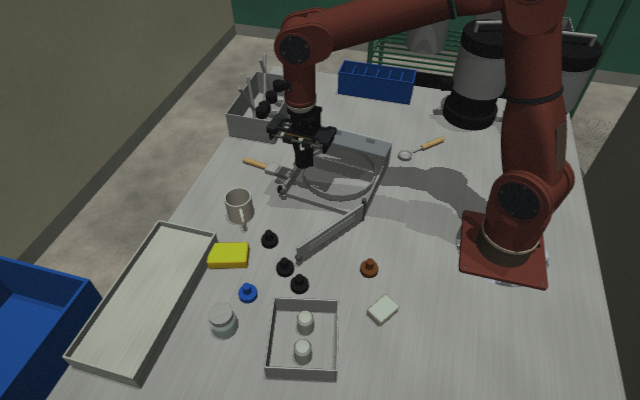

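>>> jog_arm([
  {"travel": [0.0, -0.03, -0.006], "rot": [0, 0, 0]},
  {"travel": [0.03, -0.046, -0.009], "rot": [0, 0.1, 0.2]},
  {"travel": [0.05, -0.046, -0.009], "rot": [0, 0.1, 0.2]},
  {"travel": [0.05, -0.046, -0.009], "rot": [0, 0.1, 0.2]},
  {"travel": [0.05, -0.046, -0.009], "rot": [0, 0.1, 0.2]},
])

```text
clock: 18.05
position: [0.6025, -0.12, 0.1158]
orientation: [[0.001, 0.118, 0.993], [-0.0, 0.993, -0.118], [-1.0, 0.0, 0.001]]
ft_force: [-0.1, -0.2, -0.3]
grip_width: 0.0218
```

```bash
python3 - <<'E'
from h import *
st();im=snap('wrist','w7.png')
goto([*(SL[0]-.002*ex),.078],-6.5)
E
```

```text
18.05 pos [ 0.6025 -0.12    0.1158] w 0.02178038335523298 F [-0.1 -0.2 -0.3]
[[0.001, 0.118, 0.993], [-0.0, 0.993, -0.118], [-1.0, 0.0, 0.001]] [ 34.3  24.2 -34.2  96.1  14.8  64.3 -10.8]
travel [0.0382, -0.0017, -0.0011] rot [-0.3, 0.1, 0.0] rows>=0.6
```

View pics/w7.png

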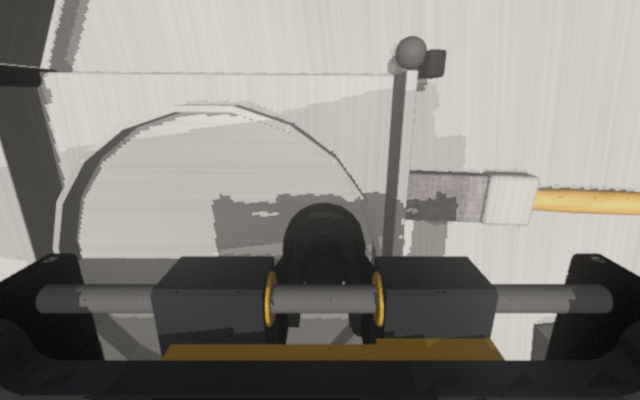

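>>> jog_arm([
  {"travel": [0.02, -0.001, -0.001], "rot": [0, 0, 0]},
  {"travel": [0.034, -0.001, -0.001], "rot": [0, 0, 0]},
  {"travel": [0.038, -0.001, -0.001], "rot": [0, 0, 0]},
  {"travel": [0.039, -0.001, -0.001], "rot": [0, 0, 0]},
  {"travel": [0.039, -0.001, -0.001], "rot": [0, 0, 0]},
])

```text
clock: 18.73
position: [0.6017, -0.1211, 0.0771]
orientation: [[0.002, 0.118, 0.993], [-0.0, 0.993, -0.118], [-1.0, -0.0, 0.002]]
ft_force: [0.5, 0.1, -1.4]
grip_width: 0.0215
```

Release (opening 38 mm) and lift.

>>> jog_arm([
  {"travel": [0, 0, 0], "rot": [0, 0, 0]},
  {"travel": [0, 0, 0], "rot": [0, 0, 0]},
  {"travel": [0, 0, 0], "rot": [0, 0, 0]},
  {"travel": [-0.05, 0, 0], "rot": [0, 0, 0]},
  {"travel": [-0.11, 0, 0], "rot": [0, 0, 0]},
], fingers=0.43)

```text
clock: 19.35
position: [0.6006, -0.121, 0.1873]
orientation: [[-0.001, 0.118, 0.993], [0.0, 0.993, -0.118], [-1.0, 0.0, -0.001]]
ft_force: [1.5, -0.7, -0.6]
grip_width: 0.0371
```

```bash
python3 - <<'E'
from h import *
st();goto([.653,.150,.13],-6.5)
E
```

```text
19.35 pos [ 0.6006 -0.121   0.1873] w 0.03712142011231931 F [ 1.5 -0.7 -0.6]
[[-0.001, 0.118, 0.993], [0.0, 0.993, -0.118], [-1.0, 0.0, -0.001]] [ 35.5  20.4 -35.3  91.9  12.2  71.6  -8.8]
travel [0.0574, 0.2753, 0.02] rot [-0.3, -0.0, -0.0] rows>=4.5
```

>>> jog_arm([
  {"travel": [0, 0.06, 0.005], "rot": [0, 0, 0]},
  {"travel": [0, 0.12, 0.01], "rot": [0, 0, 0]},
  {"travel": [0.0, 0.18, 0.015], "rot": [0, 0, 0]},
  {"travel": [0.03, 0.235, 0.02], "rot": [0, 0, 0]},
  {"travel": [0.057, 0.275, 0.02], "rot": [0, 0, 0]},
])

```text
clock: 19.98
position: [0.6531, 0.1527, 0.1299]
orientation: [[0.0, 0.117, 0.993], [0.001, 0.993, -0.117], [-1.0, 0.001, -0.0]]
ft_force: [-0.8, 0.3, -1.0]
grip_width: 0.0375
```

>>> jog_arm([
  {"travel": [0, 0, 0], "rot": [0, 0, 0]},
  {"travel": [0, 0, 0], "rot": [0, 0, 0]},
  {"travel": [0, 0, 0], "rot": [0, 0, 0]},
  {"travel": [0, 0, 0], "rot": [0, 0, 0]},
  {"travel": [0, 0, 0], "rot": [0, 0, 0]},
])

```text
clock: 20.6
position: [0.6535, 0.1518, 0.1304]
orientation: [[0.001, 0.118, 0.993], [0.001, 0.993, -0.118], [-1.0, 0.001, 0.001]]
ft_force: [-0.0, 0.7, 0.1]
grip_width: 0.0374
```

```bash
python3 - <<'E'
from h import *
st();im=snap('wrist','w8.png')
cv2.imwrite('pics/w8c.png',cv2.resize(im[150:290,220:420,::-1],(800,560),interpolation=cv2.INTER_CUBIC))
E
```

```text
20.6 pos [0.6535 0.1518 0.1304] w 0.03741511862721596 F [-0.   0.7  0.1]
[[0.001, 0.118, 0.993], [0.001, 0.993, -0.118], [-1.0, 0.001, 0.001]] [ 10.7  30.7 -38.1  86.6  19.6  69.4 -37.2]
```

View pics/w8c.png

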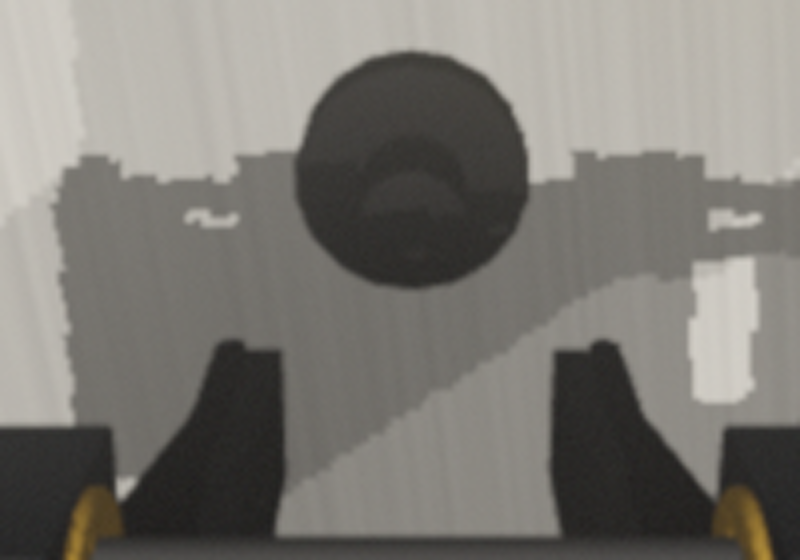

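```bash
python3 - <<'E'
from h import *
c=camera_model('wrist')
p=onz(c,323,192.5,.018);print(p);goto([p[0],p[1],.044],-6.5)
E
```

```text
[0.65274664 0.15912219 0.018     ]
travel [0.0863, 0.0068, -0.0015] rot [-0.3, 0.0, -0.1] rows>=1.4
```

>>> jog_arm([
  {"travel": [0.03, 0.007, -0.001], "rot": [0, 0, 0]},
  {"travel": [0.06, 0.007, -0.001], "rot": [0, 0, 0]},
  {"travel": [0.08, 0.007, -0.001], "rot": [0, 0, 0]},
  {"travel": [0.086, 0.007, -0.001], "rot": [0, 0, 0]},
  {"travel": [0.086, 0.007, -0.001], "rot": [0, 0, 0]},
])

```text
clock: 21.28
position: [0.6535, 0.1593, 0.0446]
orientation: [[0.001, 0.118, 0.993], [0.001, 0.993, -0.118], [-1.0, 0.001, 0.001]]
ft_force: [0.8, -0.2, -0.1]
grip_width: 0.0376
```

>>> jog_arm([
  {"travel": [0, 0, 0], "rot": [0, 0, 0]},
  {"travel": [0, 0, 0], "rot": [0, 0, 0]},
  {"travel": [0, 0, 0], "rot": [0, 0, 0]},
  {"travel": [0, 0, 0], "rot": [0, 0, 0]},
  {"travel": [0, 0, 0], "rot": [0, 0, 0]},
], fingers=0.05, newtons=15)

```text
clock: 21.9
position: [0.654, 0.1594, 0.0455]
orientation: [[0.002, 0.118, 0.993], [0.002, 0.993, -0.118], [-1.0, 0.002, 0.002]]
ft_force: [-1.6, 0.5, 6.6]
grip_width: 0.0214
```

>>> jog_arm([
  {"travel": [-0.04, 0, 0], "rot": [0, 0, 0]},
  {"travel": [-0.09, 0, 0], "rot": [0, 0, 0]},
  {"travel": [-0.12, -0.04, -0.01], "rot": [0, 0, 0]},
  {"travel": [-0.12, -0.09, -0.02], "rot": [0, 0, 0]},
  {"travel": [-0.12, -0.15, -0.04], "rot": [0, 0, 0]},
])

```text
clock: 22.52
position: [0.5963, 0.0148, 0.1653]
orientation: [[0.003, 0.117, 0.993], [0.002, 0.993, -0.117], [-1.0, 0.002, 0.003]]
ft_force: [1.4, -0.1, -0.6]
grip_width: 0.0214
```

```bash
python3 - <<'E'
from h import *
st();goto([*SL[1],.12],-6.5)
E
```

```text
22.525 pos [0.5963 0.0148 0.1653] w 0.021392706673478618 F [ 1.4 -0.1 -0.6]
[[0.003, 0.117, 0.993], [0.002, 0.993, -0.117], [-1.0, 0.002, 0.003]] [ 26.2  20.2 -39.   95.7  13.4  68.7 -22.7]
travel [0.045, -0.0914, -0.0253] rot [-0.2, 0.2, -0.1] rows>=1.7
```

>>> jog_arm([
  {"travel": [0.0, -0.05, -0.013], "rot": [0, 0, 0]},
  {"travel": [0.01, -0.0914, -0.0253], "rot": [0, 0.1, 0]},
  {"travel": [0.045, -0.0914, -0.0253], "rot": [0, 0.2, 0]},
  {"travel": [0.055, -0.0914, -0.0253], "rot": [0, 0.2, 0]},
  {"travel": [0.06, -0.0914, -0.0253], "rot": [0, 0.2, 0]},
])

```text
clock: 23.15
position: [0.5608, -0.0719, 0.105]
orientation: [[-0.001, 0.115, 0.993], [0.003, 0.993, -0.115], [-1.0, 0.003, -0.001]]
ft_force: [-1.1, 0.1, -1.1]
grip_width: 0.0213
```

```bash
python3 - <<'E'
from h import *
st();snap('wrist','w9.png');goto([*SL[1],.0765],-6.5)
E
```

```text
23.15 pos [ 0.5608 -0.0719  0.105 ] w 0.021321513345411318 F [-1.1  0.1 -1.1]
[[-0.001, 0.115, 0.993], [0.003, 0.993, -0.115], [-1.0, 0.003, -0.001]] [ 34.   19.9 -36.8 103.4  13.3  61.2 -14.3]
travel [0.0283, -0.0011, -0.0001] rot [-0.1, -0.1, -0.2] rows>=0.5
```

View pics/w9.png

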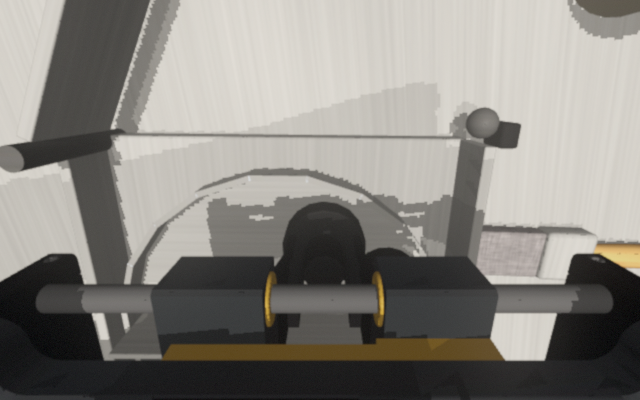

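>>> jog_arm([
  {"travel": [0.015, -0.001, 0], "rot": [0, 0, 0]},
  {"travel": [0.024, -0.001, 0], "rot": [0, 0, 0]},
  {"travel": [0.0275, -0.001, 0], "rot": [0, 0, 0]},
  {"travel": [0.0285, -0.001, 0], "rot": [0, 0, 0]},
  {"travel": [0.0285, -0.001, 0], "rot": [0, 0, 0]},
])

```text
clock: 23.82
position: [0.561, -0.0727, 0.0765]
orientation: [[-0.0, 0.115, 0.993], [0.003, 0.993, -0.115], [-1.0, 0.003, -0.001]]
ft_force: [0.6, -1.2, -0.4]
grip_width: 0.0219
```

>>> jog_arm([
  {"travel": [0, 0, 0], "rot": [0, 0, 0]},
  {"travel": [0, 0, 0], "rot": [0, 0, 0]},
  {"travel": [0, 0, 0], "rot": [0, 0, 0]},
  {"travel": [-0.05, 0, 0], "rot": [0, 0, 0]},
  {"travel": [-0.11, 0, 0], "rot": [0, 0, 0]},
], fingers=0.43)

```text
clock: 24.45
position: [0.5601, -0.073, 0.1869]
orientation: [[-0.003, 0.115, 0.993], [0.004, 0.993, -0.115], [-1.0, 0.003, -0.003]]
ft_force: [1.5, -0.9, 0.4]
grip_width: 0.037
```

```bash
python3 - <<'E'
from h import *
st();goto([.55,.15,.22],-6.5)
E
```

```text
24.45 pos [ 0.5601 -0.073   0.1869] w 0.03701239098133455 F [ 1.5 -0.9  0.4]
[[-0.003, 0.115, 0.993], [0.004, 0.993, -0.115], [-1.0, 0.003, -0.003]] [ 35.7  15.2 -38.1  98.4   9.7  69.9 -11.4]
travel [-0.0323, 0.2205, -0.0358] rot [-0.1, -0.2, -0.2] rows>=3.6
```

>>> jog_arm([
  {"travel": [-0.015, 0.055, -0.009], "rot": [0, 0, 0]},
  {"travel": [-0.03, 0.11, -0.018], "rot": [0, 0, 0]},
  {"travel": [-0.03, 0.165, -0.027], "rot": [0, 0, 0]},
  {"travel": [-0.03, 0.22, -0.036], "rot": [0, 0, 0]},
  {"travel": [-0.03, 0.22, -0.036], "rot": [0, 0, 0]},
])

```text
clock: 25.08
position: [0.5484, 0.1553, 0.2182]
orientation: [[-0.002, 0.107, 0.994], [0.006, 0.994, -0.107], [-1.0, 0.006, -0.003]]
ft_force: [-0.1, -0.4, -0.2]
grip_width: 0.0372
```

```bash
python3 - <<'E'
from h import *
st();im=snap('wrist','w10.png')
E
```

```text
25.075 pos [0.5484 0.1553 0.2182] w 0.037243159744344875 F [-0.1 -0.4 -0.2]
[[-0.002, 0.107, 0.994], [0.006, 0.994, -0.107], [-1.0, 0.006, -0.003]] [ 18.4  15.8 -45.3  95.3  11.3  73.7 -35.2]
```

View pics/w10.png

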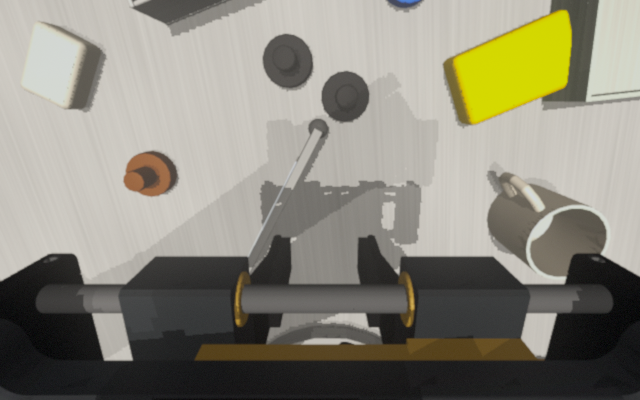

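```bash
python3 - <<'E'
from h import *
c=camera_model('wrist')
print(onz(c,347,97,.046),onz(c,345,97,.018),onz(c,284,57,.046),onz(c,288,61,.018),'edge',onz(c,318,127,.085))
goto([.573,.2397,.13],-6.5)
E
```

```text
[0.57865581 0.23228708 0.046     ] [0.57843433 0.23230661 0.018     ] [0.52497478 0.27311056 0.046     ] [0.5254175  0.27247382 0.018     ] edge [0.54959172 0.21119395 0.085     ]
travel [0.0882, 0.0895, 0.0143] rot [0.2, -0.2, -0.2] rows>=2.0
```

```bash
python3 - <<'E'
from h import *
goto([.5785,.2335,.11],-6.5)
E
```

```text
travel [0.1081, 0.0838, 0.0205] rot [0.2, -0.2, -0.2] rows>=2.2
```

>>> jog_arm([
  {"travel": [0.0, 0.05, 0.012], "rot": [0, 0, 0]},
  {"travel": [0.04, 0.084, 0.0205], "rot": [0, 0, 0]},
  {"travel": [0.08, 0.084, 0.0205], "rot": [0.2, -0.2, -0.2]},
  {"travel": [0.1, 0.084, 0.0205], "rot": [0.2, -0.2, -0.2]},
  {"travel": [0.1, 0.084, 0.0205], "rot": [0.2, -0.2, -0.2]},
])

```text
clock: 25.75
position: [0.5784, 0.2317, 0.1171]
orientation: [[-0.002, 0.116, 0.993], [-0.001, 0.993, -0.116], [-1.0, -0.001, -0.001]]
ft_force: [0.0, 0.0, 0.4]
grip_width: 0.0376
```

```bash
python3 - <<'E'
from h import *
st();im=snap('wrist','w11.png')
cv2.imwrite('pics/w11c.png',cv2.resize(im[150:290,220:420,::-1],(800,560),interpolation=cv2.INTER_CUBIC))
goto([.5785,.2335,.0445],-6.5)
E
```

```text
25.75 pos [0.5784 0.2317 0.1171] w 0.037579138812221614 F [0.  0.  0.4]
[[-0.002, 0.116, 0.993], [-0.001, 0.993, -0.116], [-1.0, -0.001, -0.001]] [  7.6  27.6 -43.5  94.3  20.4  66.4 -47.5]
travel [0.0741, 0.001, -0.0008] rot [-0.1, 0.0, -0.0] rows>=1.2
```

View pics/w11c.png

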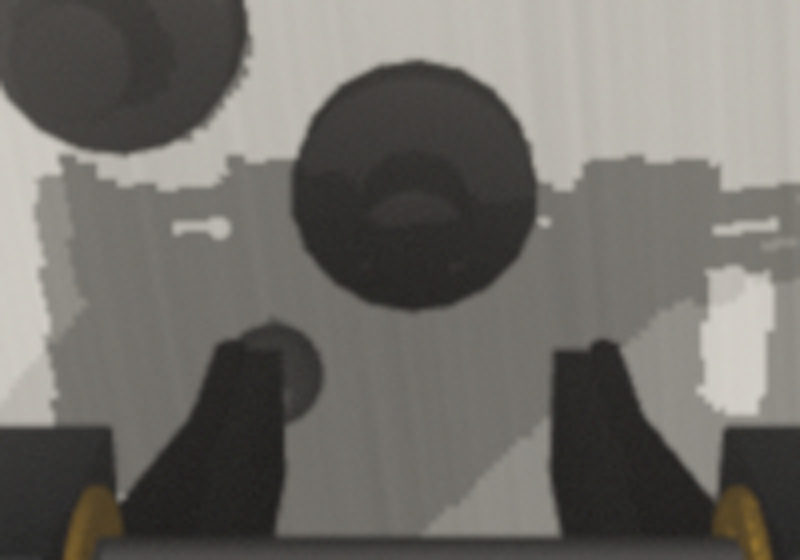

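```bash
python3 - <<'E'
from h import *
c=camera_model('wrist')
print(onz(c,288,243,.085),onz(c,323.7,196,.018))
E
```

```text
[0.55665141 0.23345122 0.085     ] [0.57917664 0.23980275 0.018     ]
```

```bash
python3 - <<'E'
from h import *
c=camera_model('wrist'); s=env.observe()
R1=np.array(s['orientation']);p1=np.array(s['position']);E1=np.array(c['extrinsics'])
# cam in tool
Rct=E1[:3,:3]@R1; o1,_=ray(c,0,0); ot=R1.T@(o1-p1)
R0=np.array([[-0.002,0.107,0.994],[0.006,0.994,-0.107],[-1,0.006,-0.003]]);p0=np.array([.5484,.1553,.2182])
Rw=Rct@R0.T;o0=p0+R0@ot
E0=np.eye(4);E0[:3,:3]=Rw;E0[:3,3]=-Rw@o0;c0={'mtx':c['mtx'],'extrinsics':E0}
def tri(a,b):
    o,d=ray(c0,*a);q,e=ray(c,*b);A=np.column_stack([d,-e]);t=np.linalg.lstsq(A,q-o,rcond=None)[0];return o+t[0]*d,q+t[1]*e
print(tri((318,127),(288,243)));print(tri((345,97),(323.7,196)))
for z in (.018,.046):print(onz(c,250,162,z))
E
```

```text
(array([0.54675223, 0.21053272, 0.03487426]), array([0.54769792, 0.21016557, 0.0348759 ]))
(array([0.57789621, 0.23598972, 0.00487893]), array([0.57869106, 0.23573923, 0.00492726]))
[0.5258834  0.27372919 0.018     ]
[0.53304409 0.2785363  0.046     ]
```

>>> jog_arm([
  {"travel": [0.03, 0.005, 0], "rot": [0, 0, 0]},
  {"travel": [0.05, 0.005, 0], "rot": [0, 0, 0]},
  {"travel": [0.066, 0.005, 0], "rot": [0, 0, 0]},
  {"travel": [0.072, 0.005, 0], "rot": [0, 0, 0]},
  {"travel": [0.072, 0.005, 0], "rot": [0, 0, 0]},
])

```text
clock: 26.42
position: [0.5798, 0.2373, 0.0467]
orientation: [[0.0, 0.116, 0.993], [0.0, 0.993, -0.116], [-1.0, 0.0, 0.0]]
ft_force: [0.3, 0.3, 0.6]
grip_width: 0.0379
```

>>> jog_arm([
  {"travel": [0, 0, 0], "rot": [0, 0, 0]},
  {"travel": [0, 0, 0], "rot": [0, 0, 0]},
  {"travel": [0, 0, 0], "rot": [0, 0, 0]},
  {"travel": [0, 0, 0], "rot": [0, 0, 0]},
  {"travel": [0, 0, 0], "rot": [0, 0, 0]},
], fingers=0.05, newtons=15)

```text
clock: 27.05
position: [0.5801, 0.2374, 0.0472]
orientation: [[0.001, 0.116, 0.993], [0.0, 0.993, -0.116], [-1.0, 0.0, 0.001]]
ft_force: [-1.2, -0.3, 5.9]
grip_width: 0.0216
```

>>> jog_arm([
  {"travel": [-0.04, 0, 0], "rot": [0, 0, 0]},
  {"travel": [-0.09, 0, 0], "rot": [0, 0, 0]},
  {"travel": [-0.13, -0.03, -0.01], "rot": [0, 0, 0]},
  {"travel": [-0.13, -0.08, -0.02], "rot": [0, 0, 0]},
  {"travel": [-0.13, -0.14, -0.03], "rot": [0, 0, 0]},
])

```text
clock: 27.68
position: [0.5334, 0.1013, 0.1774]
orientation: [[0.002, 0.114, 0.993], [0.001, 0.993, -0.114], [-1.0, 0.001, 0.002]]
ft_force: [1.1, -0.6, 0.1]
grip_width: 0.0216
```

```bash
python3 - <<'E'
from h import *
st();goto([*SL[2],.12],-6.5)
E
```

```text
27.675 pos [0.5334 0.1013 0.1774] w 0.021560259670862246 F [ 1.1 -0.6  0.1]
[[0.002, 0.114, 0.993], [0.001, 0.993, -0.114], [-1.0, 0.001, 0.002]] [ 24.5  14.1 -45.5 102.   10.8  68.3 -30.6]
travel [0.0572, -0.1701, -0.0132] rot [-0.0, 0.1, -0.0] rows>=2.9
```

>>> jog_arm([
  {"travel": [0.0, -0.055, -0.005], "rot": [0, 0, 0]},
  {"travel": [0, -0.11, -0.01], "rot": [0, 0.1, 0]},
  {"travel": [0.02, -0.165, -0.013], "rot": [0, 0.1, 0]},
  {"travel": [0.055, -0.17, -0.0132], "rot": [0, 0.1, 0]},
  {"travel": [0.072, -0.17, -0.0132], "rot": [0, 0.1, 0]},
])

```text
clock: 28.3
position: [0.4999, -0.0667, 0.1035]
orientation: [[-0.002, 0.115, 0.993], [0.001, 0.993, -0.115], [-1.0, 0.001, -0.002]]
ft_force: [0.0, 0.8, -0.1]
grip_width: 0.0217
```

```bash
python3 - <<'E'
from h import *
st();goto([*SL[2],.0785],-6.5)
E
```

```text
28.3 pos [ 0.4999 -0.0667  0.1035] w 0.021657628006973254 F [ 0.   0.8 -0.1]
[[-0.002, 0.115, 0.993], [0.001, 0.993, -0.115], [-1.0, 0.001, -0.002]] [ 38.5  13.2 -39.6 111.5   9.8  58.8 -12.1]
travel [0.025, 0.0007, 0.0011] rot [-0.1, -0.1, -0.0] rows>=0.4
```

>>> jog_arm([
  {"travel": [0.012, 0, 0.001], "rot": [0, 0, 0]},
  {"travel": [0.02, 0, 0.001], "rot": [0, 0, 0]},
  {"travel": [0.024, 0, 0.001], "rot": [0, 0, 0]},
  {"travel": [0.0253, 0, 0.001], "rot": [0, 0, 0]},
  {"travel": [0.0253, 0, 0.001], "rot": [0, 0, 0]},
])

```text
clock: 28.92
position: [0.5012, -0.0667, 0.0786]
orientation: [[-0.001, 0.115, 0.993], [0.001, 0.993, -0.115], [-1.0, 0.001, -0.001]]
ft_force: [0.8, -0.2, -0.7]
grip_width: 0.0213
```

>>> jog_arm([
  {"travel": [0, 0, 0], "rot": [0, 0, 0]},
  {"travel": [0, 0, 0], "rot": [0, 0, 0]},
  {"travel": [0, 0, 0], "rot": [0, 0, 0]},
  {"travel": [-0.05, 0, 0], "rot": [0, 0, 0]},
  {"travel": [-0.11, 0, 0], "rot": [0, 0, 0]},
], fingers=0.43)

```text
clock: 29.55
position: [0.5004, -0.0666, 0.1891]
orientation: [[-0.004, 0.115, 0.993], [0.002, 0.993, -0.115], [-1.0, 0.002, -0.004]]
ft_force: [0.9, -0.9, -0.5]
grip_width: 0.0372
```

```bash
python3 - <<'E'
from h import *
st();goto([.528,.27,.2],-6.5)
E
```

```text
29.55 pos [ 0.5004 -0.0666  0.1891] w 0.03724659739641977 F [ 0.9 -0.9 -0.5]
[[-0.004, 0.115, 0.993], [0.002, 0.993, -0.115], [-1.0, 0.002, -0.004]] [ 40.7   7.7 -40.6 105.9   5.2  68.5  -8.2]
travel [-0.0103, 0.3376, -0.0114] rot [-0.1, -0.2, -0.1] rows>=5.4
```

>>> jog_arm([
  {"travel": [-0.005, 0.06, -0.002], "rot": [0, 0, 0]},
  {"travel": [-0.01, 0.12, -0.004], "rot": [0, 0, 0]},
  {"travel": [-0.01, 0.18, -0.006], "rot": [0, 0, 0]},
  {"travel": [-0.01, 0.24, -0.008], "rot": [0, 0, 0]},
  {"travel": [-0.01, 0.3, -0.01], "rot": [0, 0, 0]},
])

```text
clock: 30.18
position: [0.5252, 0.234, 0.1998]
orientation: [[-0.003, 0.116, 0.993], [0.002, 0.993, -0.116], [-1.0, 0.001, -0.003]]
ft_force: [1.1, -0.5, 0.5]
grip_width: 0.0373
```

```bash
python3 - <<'E'
from h import *
st();im=snap('wrist','w12.png')
goto([.526,.272,.115],-6.5)
E
```

```text
30.175 pos [0.5252 0.234  0.1998] w 0.037304933467985864 F [ 1.1 -0.5  0.5]
[[-0.003, 0.116, 0.993], [0.002, 0.993, -0.116], [-1.0, 0.001, -0.003]] [ 13.4  18.7 -50.3  95.8  14.8  72.7 -46.6]
travel [0.0853, 0.0281, 0.0002] rot [0.3, -0.2, -0.4] rows>=1.4
```

View pics/w12.png

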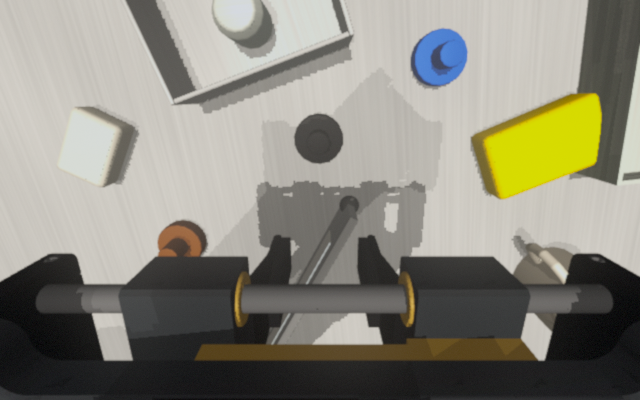

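```bash
python3 - <<'E'
from h import *
c=camera_model('wrist')
p=onz(c,319.5,138,.03);print(p,onz(c,319,138,.018))
goto([p[0],p[1],.085],-6.5)
E
```

```text
[0.52232654 0.28953463 0.03      ] [0.52145579 0.2882057  0.018     ]
travel [0.1155, 0.0449, -0.0052] rot [0.3, -0.2, -0.4] rows>=2.0
```

```bash
python3 - <<'E'
from h import *
c=camera_model('wrist');s=env.observe();print(s['position'])
im=snap('wrist','w13.png')
cv2.imwrite('pics/w13c.png',cv2.resize(im[60:220,220:420,::-1],(800,640),interpolation=cv2.INTER_CUBIC)[:600])
E
```

```text
[0.52304821 0.24347874 0.20014371]
```

View pics/w13c.png

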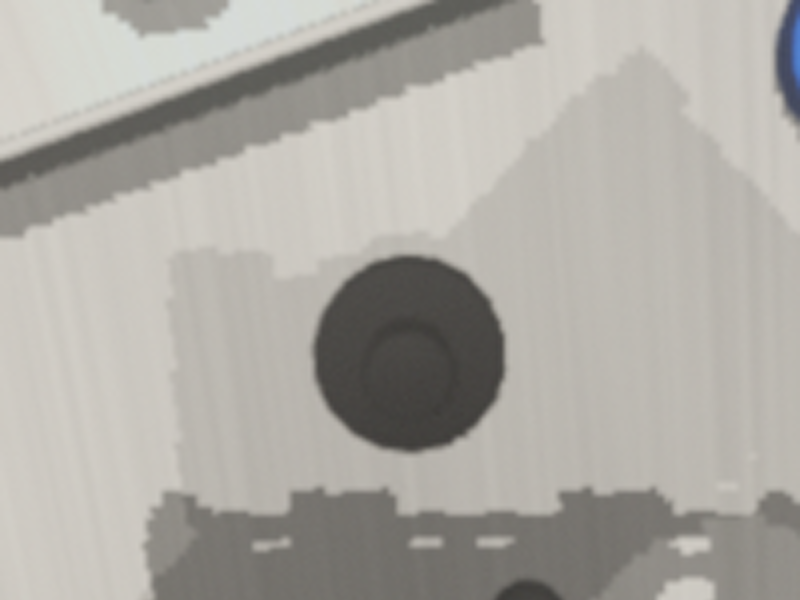

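```bash
python3 - <<'E'
from h import *
c=camera_model('wrist')
print(onz(c,322.5,148,.018),onz(c,322,152.5,.046));st()
goto([.525,.274,.044],-6.5)
E
```

```text
[0.52352655 0.27476284 0.018     ] [0.52333181 0.27478566 0.046     ]
30.275 pos [0.523  0.2406 0.2   ] w 0.037218906672871636 F [-0.2  0.5  0.9]
[[-0.004, 0.106, 0.994], [0.007, 0.994, -0.106], [-1.0, 0.006, -0.005]] [ 13.1  18.9 -50.6  95.7  14.7  72.6 -46.5]
travel [0.1562, 0.0325, -0.0008] rot [0.4, -0.3, -0.3] rows>=2.6
```

>>> jog_arm([
  {"travel": [0.04, 0.033, 0], "rot": [0.4, -0.3, -0.3]},
  {"travel": [0.08, 0.033, 0], "rot": [0.4, -0.3, -0.3]},
  {"travel": [0.08, 0.033, 0], "rot": [0.4, -0.3, -0.3]},
  {"travel": [0.08, 0.033, 0], "rot": [0.4, -0.3, -0.3]},
  {"travel": [0.08, 0.033, 0], "rot": [0.4, -0.3, -0.3]},
])

```text
clock: 30.9
position: [0.5273, 0.2738, 0.1222]
orientation: [[0.003, 0.114, 0.993], [0.001, 0.993, -0.114], [-1.0, 0.002, 0.003]]
ft_force: [0.0, 0.9, -0.0]
grip_width: 0.0376
```

```bash
python3 - <<'E'
from h import *
st();c=camera_model('wrist');im=snap('wrist','w14.png')
hsv=im.max(2); 
cv2.imwrite('pics/w14c.png',cv2.resize(im[130:290,220:420,::-1],(800,640),interpolation=cv2.INTER_CUBIC)[:600])
goto([.5245,.275,.044],-6.5)
E
```

```text
30.9 pos [0.5273 0.2738 0.1222] w 0.037552259197493686 F [ 0.   0.9 -0. ]
[[0.003, 0.114, 0.993], [0.001, 0.993, -0.114], [-1.0, 0.002, 0.003]] [  7.2  25.3 -48.6  98.3  20.6  65.6 -53.9]
travel [0.0779, 0.0007, -0.003] rot [-0.0, 0.2, -0.1] rows>=1.2
```

View pics/w14c.png

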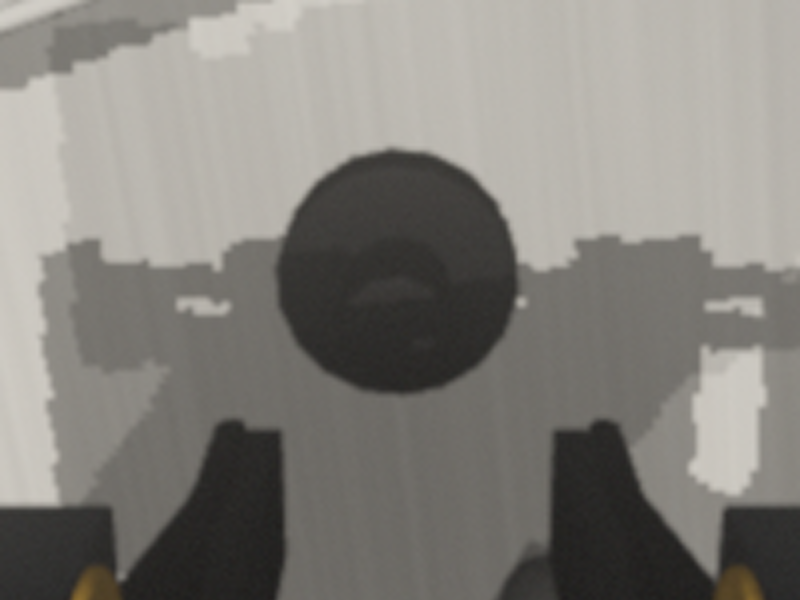

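```bash
python3 - <<'E'
from h import *
c=camera_model('wrist')
p=onz(c,319.5,197.8,.018);print(p)
goto([p[0],p[1]-.001,.044],-6.5)
E
```

```text
[0.5237641  0.27922553 0.018     ]
travel [0.0779, 0.0039, -0.0041] rot [-0.0, 0.2, -0.1] rows>=1.3
```

>>> jog_arm([
  {"travel": [0.03, 0.003, -0.004], "rot": [0, 0, 0]},
  {"travel": [0.055, 0.003, -0.004], "rot": [0, 0.2, 0]},
  {"travel": [0.07, 0.003, -0.004], "rot": [0, 0.2, 0]},
  {"travel": [0.077, 0.003, -0.004], "rot": [0, 0.2, 0]},
  {"travel": [0.077, 0.003, -0.004], "rot": [0, 0.2, 0]},
])

```text
clock: 31.58
position: [0.524, 0.2774, 0.0452]
orientation: [[-0.0, 0.114, 0.993], [0.002, 0.993, -0.114], [-1.0, 0.002, -0.0]]
ft_force: [-0.1, -0.2, -0.3]
grip_width: 0.0374
```

>>> jog_arm([
  {"travel": [0, 0, 0], "rot": [0, 0, 0]},
  {"travel": [0, 0, 0], "rot": [0, 0, 0]},
  {"travel": [0, 0, 0], "rot": [0, 0, 0]},
  {"travel": [0, 0, 0], "rot": [0, 0, 0]},
  {"travel": [0, 0, 0], "rot": [0, 0, 0]},
], fingers=0.05, newtons=15)

```text
clock: 32.2
position: [0.5243, 0.2776, 0.0458]
orientation: [[0.001, 0.114, 0.993], [0.002, 0.993, -0.114], [-1.0, 0.002, 0.0]]
ft_force: [-1.0, -1.3, 6.1]
grip_width: 0.0218
```

>>> jog_arm([
  {"travel": [-0.04, 0, 0], "rot": [0, 0, 0]},
  {"travel": [-0.09, 0, 0], "rot": [0, 0, 0]},
  {"travel": [-0.14, -0.03, -0.0], "rot": [0, 0, 0]},
  {"travel": [-0.15, -0.08, -0.005], "rot": [0, 0, 0]},
  {"travel": [-0.15, -0.14, -0.01], "rot": [0, 0, 0]},
])

```text
clock: 32.83
position: [0.4983, 0.139, 0.1964]
orientation: [[0.002, 0.112, 0.994], [0.003, 0.994, -0.112], [-1.0, 0.003, 0.002]]
ft_force: [1.4, -1.2, -0.2]
grip_width: 0.0217
```

```bash
python3 - <<'E'
from h import *
st();goto([*SL[3],.20],-6.5)
E
```

```text
32.825 pos [0.4983 0.139  0.1964] w 0.021727605936290723 F [ 1.4 -1.2 -0.2]
[[0.002, 0.112, 0.994], [0.003, 0.994, -0.112], [-1.0, 0.003, 0.002]] [ 26.3  10.5 -51.1 103.8   8.6  69.6 -33.7]
travel [-0.0044, -0.2474, -0.0223] rot [0.1, 0.1, -0.2] rows>=4.0
```

>>> jog_arm([
  {"travel": [0, -0.06, -0.005], "rot": [0, 0, 0]},
  {"travel": [0, -0.12, -0.01], "rot": [0, 0, 0]},
  {"travel": [-0.004, -0.18, -0.016], "rot": [0, 0, 0]},
  {"travel": [-0.004, -0.235, -0.022], "rot": [0, 0, 0]},
  {"travel": [-0.004, -0.247, -0.022], "rot": [0, 0.1, -0.2]},
])

```text
clock: 33.45
position: [0.4472, -0.1079, 0.1992]
orientation: [[-0.001, 0.118, 0.993], [-0.002, 0.993, -0.118], [-1.0, -0.002, -0.001]]
ft_force: [-0.8, 0.6, -1.1]
grip_width: 0.0212
```

>>> jog_arm([
  {"travel": [-0.03, -0.02, 0], "rot": [0, 0, 0]},
  {"travel": [-0.06, -0.02, 0], "rot": [0, 0, 0]},
  {"travel": [-0.06, -0.02, 0], "rot": [0, 0, 0]},
  {"travel": [-0.06, -0.02, 0], "rot": [0, 0, 0]},
  {"travel": [-0.06, -0.02, 0], "rot": [0, 0, 0]},
])

```text
clock: 34.08
position: [0.4445, -0.1271, 0.2582]
orientation: [[-0.002, 0.117, 0.993], [-0.001, 0.993, -0.117], [-1.0, -0.001, -0.002]]
ft_force: [-0.2, -0.5, -1.1]
grip_width: 0.0211
```

```bash
python3 - <<'E'
from h import *
s=st();c=camera_model('wrist');im=snap('wrist','w15.png')
cv2.imwrite('pics/w15c.png',cv2.resize(im[0:230,200:500,::-1],(783,600),interpolation=cv2.INTER_CUBIC))
goto([*SL[3],.12],-6.5)
E
```

```text
34.075 pos [ 0.4445 -0.1271  0.2582] w 0.021057114582022834 F [-0.2 -0.5 -1.1]
[[-0.002, 0.117, 0.993], [-0.001, 0.993, -0.117], [-1.0, -0.001, -0.002]] [ 49.6  -1.9 -37.7 105.7  -1.1  75.9   5.4]
travel [0.1383, 0.0233, 0.0014] rot [-0.2, -0.1, 0.1] rows>=2.2
```

View pics/w15c.png

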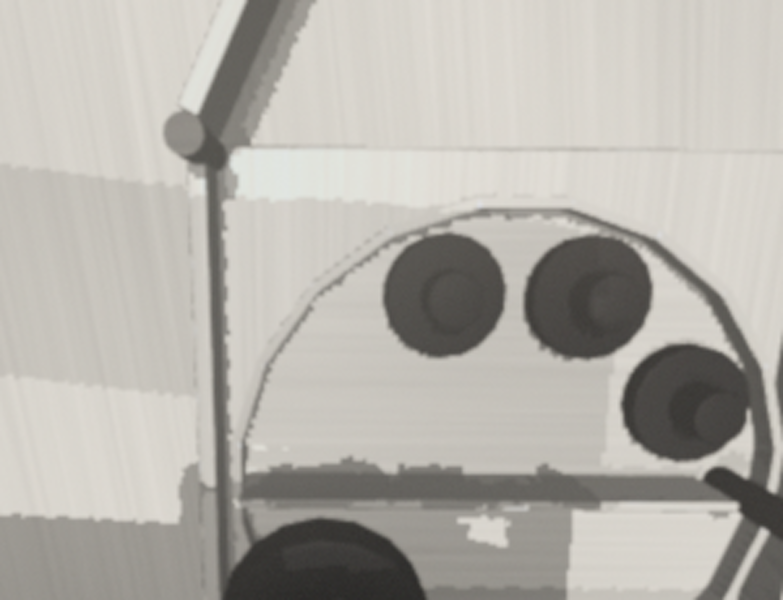

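```bash
python3 - <<'E'
from h import *
c=camera_model('wrist')
k=lambda u,v,z:np.round(onz(c,200+u/2.61,v/2.61,z),4)
print(k(445,293,.049),k(592,296,.049),k(688,401,.049))
print('part',k(245,502,.076),k(700,502,.076),'base',k(250,476,.031),k(700,474,.031))
print('rim top',k(525,200,.049), 'hinge',k(185,132,.085),k(185,132,.075))
E
```

```text
[ 0.5004 -0.0669  0.049 ] [ 0.5598 -0.0751  0.049 ] [ 0.5993 -0.1231  0.049 ]
part [ 0.41   -0.1376  0.076 ] [ 0.5936 -0.1593  0.076 ] base [ 0.408  -0.1385  0.031 ] [ 0.6126 -0.1617  0.031 ]
rim top [ 0.5343 -0.0352  0.049 ] hinge [ 0.4102 -0.      0.085 ] [0.4088 0.0014 0.075 ]
```

>>> jog_arm([
  {"travel": [0.04, 0.022, 0.002], "rot": [0, 0, 0]},
  {"travel": [0.09, 0.022, 0.002], "rot": [0, 0, 0]},
  {"travel": [0.138, 0.022, 0.002], "rot": [0, 0, 0]},
  {"travel": [0.15, 0.022, 0.002], "rot": [0, 0, 0]},
  {"travel": [0.15, 0.022, 0.002], "rot": [0, 0, 0]},
])

```text
clock: 34.75
position: [0.4487, -0.1055, 0.1085]
orientation: [[-0.003, 0.117, 0.993], [-0.0, 0.993, -0.117], [-1.0, -0.0, -0.003]]
ft_force: [0.3, -1.0, -0.2]
grip_width: 0.0214
```

```bash
python3 - <<'E'
from h import *
st();goto([.4496,-.1065,.077],-6.5)
E
```

```text
34.75 pos [ 0.4487 -0.1055  0.1085] w 0.0214411907343393 F [ 0.3 -1.  -0.2]
[[-0.003, 0.117, 0.993], [-0.0, 0.993, -0.117], [-1.0, -0.0, -0.003]] [ 46.2   7.3 -40.3 116.6   5.6  58.1  -3.6]
travel [0.0315, -0.0009, 0.0011] rot [-0.2, -0.2, 0.0] rows>=0.5
```

>>> jog_arm([
  {"travel": [0.015, 0, 0.001], "rot": [0, 0, 0]},
  {"travel": [0.026, 0, 0.001], "rot": [0, 0, 0]},
  {"travel": [0.03, 0, 0.001], "rot": [0, 0, 0]},
  {"travel": [0.032, 0, 0.001], "rot": [0, 0, 0]},
  {"travel": [0.032, 0, 0.001], "rot": [0, 0, 0]},
])

```text
clock: 35.38
position: [0.4498, -0.1057, 0.0768]
orientation: [[-0.003, 0.117, 0.993], [-0.0, 0.993, -0.117], [-1.0, -0.001, -0.003]]
ft_force: [-0.5, -0.2, -0.8]
grip_width: 0.0217
```

>>> jog_arm([
  {"travel": [0, 0, 0], "rot": [0, 0, 0]},
  {"travel": [0, 0, 0], "rot": [0, 0, 0]},
  {"travel": [0, 0, 0], "rot": [0, 0, 0]},
  {"travel": [-0.05, 0, 0], "rot": [0, 0, 0]},
  {"travel": [-0.11, 0, 0], "rot": [0, 0, 0]},
], fingers=0.43)

```text
clock: 36.0
position: [0.4493, -0.1053, 0.1874]
orientation: [[-0.005, 0.117, 0.993], [0.001, 0.993, -0.117], [-1.0, 0.001, -0.005]]
ft_force: [0.7, -1.1, 0.6]
grip_width: 0.0372
```

```bash
python3 - <<'E'
from h import *
st();goto([.51,-.14,.27],-6.5)
E
```

```text
36.0 pos [ 0.4493 -0.1053  0.1874] w 0.03721648453289825 F [ 0.7 -1.1  0.6]
[[-0.005, 0.117, 0.993], [0.001, 0.993, -0.117], [-1.0, 0.001, -0.005]] [ 48.3   1.7 -40.7 111.3   1.2  67.7   0.5]
travel [-0.083, -0.0273, 0.0639] rot [-0.2, -0.3, -0.0] rows>=1.7
```

>>> jog_arm([
  {"travel": [-0.04, -0.013, 0.03], "rot": [0, 0, 0]},
  {"travel": [-0.083, -0.027, 0.064], "rot": [0, 0, 0]},
  {"travel": [-0.083, -0.027, 0.064], "rot": [0, -0.3, 0]},
  {"travel": [-0.083, -0.027, 0.064], "rot": [0, -0.3, 0]},
  {"travel": [-0.083, -0.027, 0.064], "rot": [0, -0.3, 0]},
])

```text
clock: 36.62
position: [0.5091, -0.1392, 0.2689]
orientation: [[-0.002, 0.116, 0.993], [0.001, 0.993, -0.116], [-1.0, 0.001, -0.002]]
ft_force: [-0.8, -0.2, 0.7]
grip_width: 0.0376
```

```bash
python3 - <<'E'
from h import *
s=st();c=camera_model('wrist');im=snap('wrist','w16.png')
cv2.imwrite('pics/w16c.png',cv2.resize(im[0:240,180:490,::-1],(775,600),interpolation=cv2.INTER_CUBIC))
snap('top','t16.png');snap('side','s16.png')
E
```

```text
36.625 pos [ 0.5091 -0.1392  0.2689] w 0.037622372925672144 F [-0.8 -0.2  0.7]
[[-0.002, 0.116, 0.993], [0.001, 0.993, -0.116], [-1.0, 0.001, -0.002]] [ 47.5   7.2 -40.   96.8   4.7  77.8   0.1]
```

View pics/w16c.png

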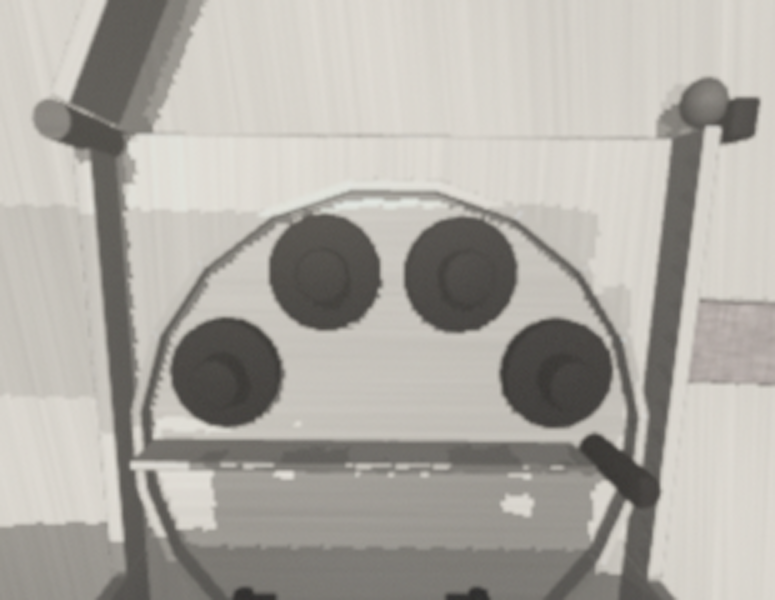

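View pics/s16.png

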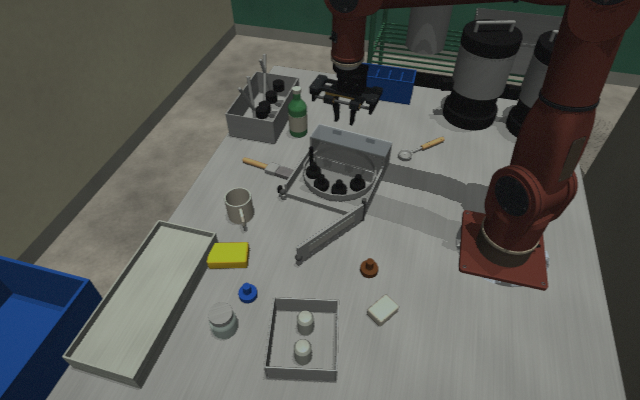

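```bash
python3 - <<'E'
from h import *
c=camera_model('wrist');s=st()
k=lambda u,v,z:np.round(onz(c,180+u/2.5,v/2.5,z),4)
print('post',k(646,489,.109),'base',k(595,445,.031),'part',k(150,441,.031),k(575,443,.031),k(135,465,.076),k(600,468,.076))
p=k(646,489,.109)
goto([p[0],p[1],.13],-6.5)
E
```

```text
36.775 pos [ 0.5095 -0.1395  0.2694] w 0.03740803639125113 F [-0.2  0.1 -0.3]
[[-0.001, 0.117, 0.993], [0.0, 0.993, -0.117], [-1.0, 0.0, -0.001]] [ 47.5   7.2 -40.   96.7   4.7  77.8   0.1]
post [ 0.6202 -0.1634  0.109 ] base [ 0.6216 -0.1652  0.031 ] part [ 0.4051 -0.1377  0.031 ] [ 0.6119 -0.1631  0.031 ] [ 0.4099 -0.138   0.076 ] [ 0.6114 -0.163   0.076 ]
travel [0.1393, -0.0109, 0.1129] rot [-0.2, -0.0, -0.0] rows>=2.9
```

>>> jog_arm([
  {"travel": [0.0, -0.005, 0.06], "rot": [0, 0, 0]},
  {"travel": [0.04, -0.0115, 0.113], "rot": [0, 0, 0]},
  {"travel": [0.09, -0.0115, 0.113], "rot": [0, 0, 0]},
  {"travel": [0.115, -0.0115, 0.113], "rot": [0, 0, 0]},
  {"travel": [0.115, -0.0115, 0.113], "rot": [0, 0, 0]},
])

```text
clock: 37.4
position: [0.6188, -0.1636, 0.1519]
orientation: [[-0.005, 0.116, 0.993], [0.002, 0.993, -0.116], [-1.0, 0.001, -0.005]]
ft_force: [-0.2, -0.2, 0.7]
grip_width: 0.0375
```

```bash
python3 - <<'E'
from h import *
s=st();im=snap('wrist','w17.png');goto([.6205,-.164,.102],-6.8)
E
```

```text
37.4 pos [ 0.6188 -0.1636  0.1519] w 0.03751096511814955 F [-0.2 -0.2  0.7]
[[-0.005, 0.116, 0.993], [0.002, 0.993, -0.116], [-1.0, 0.001, -0.005]] [ 40.   26.3 -38.4  89.8  16.9  70.2  -8.1]
travel [0.0521, -0.0002, 0.0008] rot [0.1, -0.1, -0.0] rows>=0.8
```

View pics/w17.png

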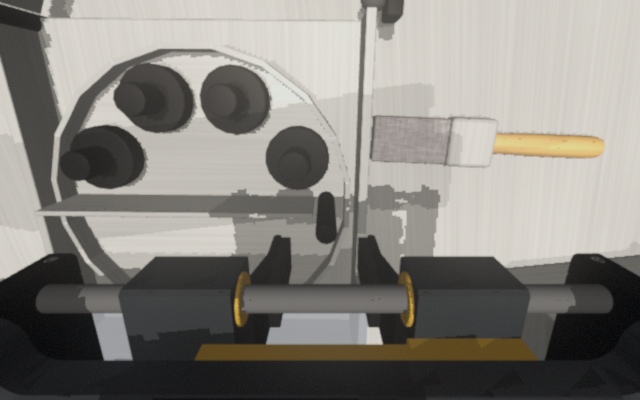

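```bash
python3 - <<'E'
from h import *
c=camera_model('wrist');print(onz(c,326,234,.109))
E
```

```text
[ 0.62035716 -0.16450556  0.109     ]
```

>>> jog_arm([
  {"travel": [0.02, 0, 0.001], "rot": [0, 0, 0]},
  {"travel": [0.04, 0, 0.001], "rot": [0, 0, 0]},
  {"travel": [0.05, 0, 0.001], "rot": [0, 0, 0]},
  {"travel": [0.05, 0, 0.001], "rot": [0, 0, 0]},
  {"travel": [0.05, 0, 0.001], "rot": [0, 0, 0]},
])

```text
clock: 38.08
position: [0.6211, -0.1638, 0.1046]
orientation: [[-0.001, 0.116, 0.993], [0.001, 0.993, -0.116], [-1.0, 0.001, -0.001]]
ft_force: [-0.6, 0.3, -0.2]
grip_width: 0.0374
```

>>> jog_arm([
  {"travel": [0, 0, 0], "rot": [0, 0, 0]},
  {"travel": [0, 0, 0], "rot": [0, 0, 0]},
  {"travel": [0, 0, 0], "rot": [0, 0, 0]},
  {"travel": [0, 0, 0], "rot": [0, 0, 0]},
  {"travel": [0, 0, 0], "rot": [0, 0, 0]},
], fingers=0.02, newtons=20)

```text
clock: 38.7
position: [0.6199, -0.1637, 0.1047]
orientation: [[-0.004, 0.116, 0.993], [0.001, 0.993, -0.116], [-1.0, 0.0, -0.004]]
ft_force: [-7.2, 0.8, 5.8]
grip_width: 0.0133
```

```bash
python3 - <<'E'
from h import *
s=st();p=np.array(s['position']);R=np.array(s['orientation'])
a=np.radians(-6.8);X=np.array([np.cos(a),np.sin(a),0]);Y=np.array([-X[1],X[0],0])
for d in range(9,190,9):
    t=np.radians(d);w=.1*((np.cos(t)-1)*X+np.sin(t)*Y);print(d,np.round(R.T@w,4).tolist())
E
```

```text
38.7 pos [ 0.6199 -0.1637  0.1047] w 0.013263035326262896 F [-7.2  0.8  5.8]
[[-0.004, 0.116, 0.993], [0.001, 0.993, -0.116], [-1.0, 0.0, -0.004]] [ 39.2  28.9 -37.5  92.3  18.8  65.5  -9.4]
9 [0.0, 0.0156, -0.0012]
18 [0.0, 0.0309, -0.0048]
27 [0.0001, 0.0454, -0.0108]
36 [0.0001, 0.0588, -0.019]
45 [0.0001, 0.0708, -0.0291]
54 [0.0002, 0.081, -0.041]
63 [0.0003, 0.0892, -0.0544]
72 [0.0003, 0.0953, -0.0689]
81 [0.0004, 0.0989, -0.0841]
90 [0.0004, 0.1002, -0.0998]
99 [0.0005, 0.099, -0.1154]
108 [0.0006, 0.0954, -0.1307]
117 [0.0006, 0.0894, -0.1452]
126 [0.0007, 0.0812, -0.1586]
135 [0.0007, 0.0711, -0.1706]
144 [0.0008, 0.0592, -0.1808]
153 [0.0008, 0.0458, -0.189]
162 [0.0008, 0.0313, -0.195]
171 [0.0008, 0.0161, -0.1987]
180 [0.0008, 0.0004, -0.2]
189 [0.0008, -0.0152, -0.1988]
```

>>> jog_arm([
  {"travel": [0, 0.008, 0], "rot": [0, 0, 0]},
  {"travel": [0, 0.0156, -0.0012], "rot": [0, 0, 0]},
  {"travel": [0, 0.031, -0.0048], "rot": [0, 0, 0]},
  {"travel": [0, 0.0454, -0.0108], "rot": [0, 0, 0]},
  {"travel": [0, 0.0588, -0.019], "rot": [0, 0, 0]},
])

```text
clock: 39.33
position: [0.6099, -0.1016, 0.1048]
orientation: [[0.001, 0.115, 0.993], [0.002, 0.993, -0.115], [-1.0, 0.003, 0.0]]
ft_force: [12.0, 3.7, -8.7]
grip_width: 0.0134
```

```bash
cat > arc.py <<'E'
from h import *
s=st();p=np.array(s['position']);R=np.array(s['orientation'])
C=np.array([.5206,-.1518]); 
v=p[:2]-C;a=np.radians(-6.8);th=np.degrees(np.arctan2(v[1],v[0])-a);print('th',th,'r',np.linalg.norm(v))
X=np.array([np.cos(a),np.sin(a),0]);Y=np.array([-X[1],X[0],0])
for i in range(1,7):
    t=np.radians(th+9*i);w=np.array([*C,p[2]])+.1*(np.cos(t)*X+np.sin(t)*Y)-p;print(round(th+9*i),np.round(R.T@w,4).tolist())
E
python3 arc.py
```

```text
39.325 pos [ 0.6099 -0.1016  0.1048] w 0.013417022763597686 F [12.   3.7 -8.7]
[[0.001, 0.115, 0.993], [0.002, 0.993, -0.115], [-1.0, 0.003, 0.0]] [ 36.   26.5 -39.   95.8  18.1  64.1 -14.7]
th 36.15616086648974 r 0.10242551158795472
45 [0.0, 0.0105, -0.0121]
54 [0.0, 0.0207, -0.0241]
63 [0.0001, 0.0289, -0.0375]
72 [0.0001, 0.0349, -0.0519]
81 [0.0001, 0.0386, -0.0672]
90 [0.0001, 0.0398, -0.0828]
```

>>> jog_arm([
  {"travel": [0, 0.011, -0.011], "rot": [0, 0, 0]},
  {"travel": [0, 0.021, -0.023], "rot": [0, 0, 0]},
  {"travel": [0, 0.029, -0.0365], "rot": [0, 0, 0]},
  {"travel": [0, 0.0352, -0.0515], "rot": [0, 0, 0]},
  {"travel": [0, 0.039, -0.067], "rot": [0, 0, 0]},
])

```text
clock: 39.95
position: [0.5487, -0.052, 0.1053]
orientation: [[0.004, 0.112, 0.994], [0.005, 0.994, -0.112], [-1.0, 0.006, 0.003]]
ft_force: [4.6, 2.5, -2.2]
grip_width: 0.0133
```

```bash
python3 arc.py
```

```text
39.95 pos [ 0.5487 -0.052   0.1053] w 0.01326454323241612 F [ 4.6  2.5 -2.2]
[[0.004, 0.112, 0.994], [0.005, 0.994, -0.112], [-1.0, 0.006, 0.003]] [ 37.   19.2 -42.1 105.3  14.3  60.7 -17. ]
th 81.05507099371414 r 0.10364374159025849
90 [-0.0001, -0.0023, -0.0162]
99 [-0.0001, -0.0034, -0.0319]
108 [-0.0002, -0.007, -0.0472]
117 [-0.0003, -0.0129, -0.0617]
126 [-0.0004, -0.0211, -0.0751]
135 [-0.0005, -0.0312, -0.0871]
```

>>> jog_arm([
  {"travel": [0, 0.0, -0.016], "rot": [0, 0, 0]},
  {"travel": [0, -0.001, -0.032], "rot": [0, 0, 0]},
  {"travel": [0, -0.005, -0.0475], "rot": [0, 0, 0]},
  {"travel": [0, -0.011, -0.0625], "rot": [0, 0, 0]},
  {"travel": [0, -0.0195, -0.0765], "rot": [0, 0, 0]},
])

```text
clock: 40.58
position: [0.4701, -0.0636, 0.1054]
orientation: [[0.005, 0.113, 0.994], [0.005, 0.994, -0.113], [-1.0, 0.005, 0.004]]
ft_force: [3.2, 2.0, 4.6]
grip_width: 0.0135
```

```bash
python3 arc.py
```

```text
40.575 pos [ 0.4701 -0.0636  0.1054] w 0.013450124687536364 F [3.2 2.  4.6]
[[0.005, 0.113, 0.994], [0.005, 0.994, -0.113], [-1.0, 0.005, 0.004]] [ 43.7   9.6 -43.7 115.3   7.5  57.7 -10.1]
th 126.58852940535498 r 0.10162785113902809
136 [-0.0001, -0.0116, -0.0109]
145 [-0.0002, -0.0235, -0.0211]
154 [-0.0003, -0.0369, -0.0292]
163 [-0.0004, -0.0515, -0.0351]
172 [-0.0005, -0.0667, -0.0387]
181 [-0.0006, -0.0824, -0.0399]
```

>>> jog_arm([
  {"travel": [0, -0.011, -0.012], "rot": [0, 0, 0]},
  {"travel": [0, -0.023, -0.022], "rot": [0, 0, 0]},
  {"travel": [0, -0.0365, -0.03], "rot": [0, 0, 0]},
  {"travel": [0, -0.051, -0.036], "rot": [0, 0, 0]},
  {"travel": [0, -0.066, -0.0395], "rot": [0, 0, 0]},
])

```text
clock: 41.2
position: [0.4235, -0.1256, 0.1056]
orientation: [[0.007, 0.113, 0.994], [0.004, 0.994, -0.113], [-1.0, 0.005, 0.007]]
ft_force: [10.6, 6.8, -0.2]
grip_width: 0.0133
```

```bash
python3 arc.py
```

```text
41.2 pos [ 0.4235 -0.1256  0.1056] w 0.013290097720192814 F [10.6  6.8 -0.2]
[[0.007, 0.113, 0.994], [0.004, 0.994, -0.113], [-1.0, 0.005, 0.007]] [ 51.    4.5 -40.8 119.5   3.2  56.8   2. ]
th 171.72120634095728 r 0.100521567995438
181 [-0.0001, -0.0157, -0.0006]
190 [-0.0001, -0.0314, 0.0008]
199 [-0.0002, -0.0466, 0.0045]
208 [-0.0002, -0.061, 0.0106]
217 [-0.0002, -0.0744, 0.0189]
226 [-0.0002, -0.0862, 0.0292]
```

>>> jog_arm([
  {"travel": [0, -0.008, 0.001], "rot": [0, 0, 0]},
  {"travel": [0, -0.015, 0.001], "rot": [0, 0, 0]},
  {"travel": [0, -0.019, 0.001], "rot": [0, 0, 0]},
  {"travel": [0, -0.022, 0.001], "rot": [0, 0, 0]},
  {"travel": [0, -0.022, 0.001], "rot": [0, 0, 0]},
])

```text
clock: 41.82
position: [0.421, -0.1421, 0.1049]
orientation: [[0.004, 0.111, 0.994], [0.012, 0.994, -0.111], [-1.0, 0.012, 0.003]]
ft_force: [-1.3, 25.3, 7.8]
grip_width: 0.0132
```

```bash
python3 arc.py
```

```text
41.825 pos [ 0.421  -0.1421  0.1049] w 0.013217468929978956 F [-1.3 25.3  7.8]
[[0.004, 0.111, 0.994], [0.012, 0.994, -0.111], [-1.0, 0.012, 0.003]] [ 52.3   5.1 -39.8 119.    3.1  57.    4.5]
th 181.25568866465227 r 0.10004218407062133
190 [-0.0002, -0.0156, 0.0015]
199 [-0.0004, -0.0308, 0.0054]
208 [-0.0005, -0.0452, 0.0116]
217 [-0.0006, -0.0585, 0.02]
226 [-0.0008, -0.0703, 0.0303]
235 [-0.0008, -0.0803, 0.0424]
```

>>> jog_arm([
  {"travel": [0, 0, 0], "rot": [0, 0, 0]},
  {"travel": [0, 0, 0], "rot": [0, 0, 0]},
  {"travel": [0, 0, 0], "rot": [0, 0, 0]},
  {"travel": [-0.04, 0, 0], "rot": [0, 0, 0]},
  {"travel": [-0.09, 0, 0], "rot": [0, 0, 0]},
], fingers=0.43)

```text
clock: 42.45
position: [0.4195, -0.1435, 0.1952]
orientation: [[0.002, 0.112, 0.994], [0.013, 0.994, -0.112], [-1.0, 0.013, 0.0]]
ft_force: [0.7, -0.8, -0.9]
grip_width: 0.0372
```

```bash
python3 - <<'E'
from h import *
s=st();goto([.51,-.14,.27],-6.5)
E
```

```text
42.45 pos [ 0.4195 -0.1435  0.1952] w 0.03716291336882879 F [ 0.7 -0.8 -0.9]
[[0.002, 0.112, 0.994], [0.013, 0.994, -0.112], [-1.0, 0.013, 0.0]] [ 54.2  -1.6 -39.2 113.   -1.9  68.4   9.3]
travel [-0.0746, 0.0145, 0.0895] rot [0.1, 0.0, -0.7] rows>=1.9
```

>>> jog_arm([
  {"travel": [-0.04, -0.03, 0.045], "rot": [0, 0, 0]},
  {"travel": [-0.075, -0.07, 0.0895], "rot": [0, 0, -0.7]},
  {"travel": [-0.075, -0.07, 0.0895], "rot": [0, 0, -0.7]},
  {"travel": [-0.075, -0.07, 0.0895], "rot": [0, 0, -0.7]},
  {"travel": [-0.075, -0.07, 0.0895], "rot": [0, 0, -0.7]},
])

```text
clock: 43.08
position: [0.4996, -0.223, 0.2685]
orientation: [[-0.001, 0.111, 0.994], [0.001, 0.994, -0.111], [-1.0, 0.001, -0.001]]
ft_force: [0.1, 0.5, 0.8]
grip_width: 0.0377
```

```bash
python3 - <<'E'
from h import *
s=st();c=camera_model('wrist');im=snap('wrist','w18.png')
cv2.imwrite('pics/w18c.png',cv2.resize(im[0:240,180:490,::-1],(775,600),interpolation=cv2.INTER_CUBIC))
E
```

```text
43.075 pos [ 0.4996 -0.223   0.2685] w 0.03774986420677021 F [0.1 0.5 0.8]
[[-0.001, 0.111, 0.994], [0.001, 0.994, -0.111], [-1.0, 0.001, -0.001]] [ 53.5   9.5 -37.9  94.4   5.9  78.2   8.3]
```

View pics/w18c.png

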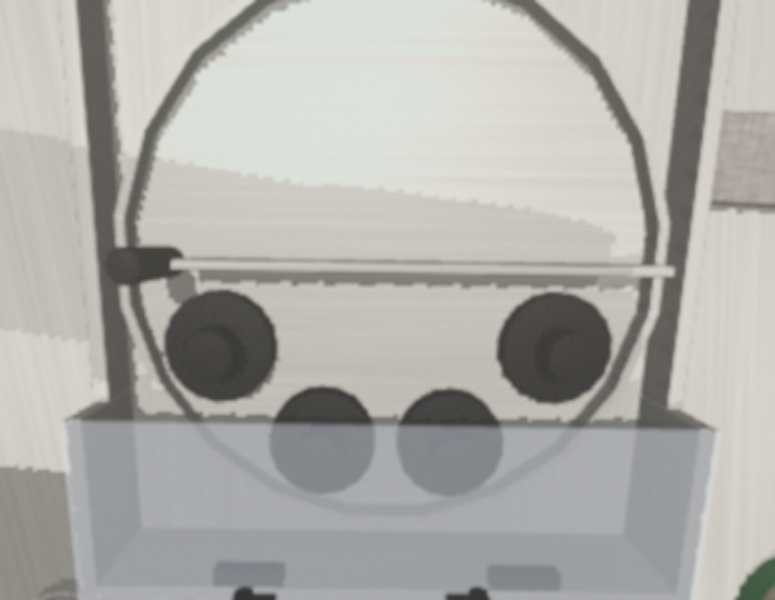

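```bash
python3 - <<'E'
from h import *
c=camera_model('wrist')
k=lambda u,v,z:onz(c,180+u/2.5,v/2.5,z)
d=k(672,272,.076)-k(172,265,.076);print(np.degrees(np.arctan2(d[1],d[0])))
w=k(685,300,.058)-k(700,100,.058)
h=k(700,431,.099)-k(80,421,.099);print('hood edge',np.degrees(np.arctan2(h[1],h[0])))
goto([.44,.2,.2],60)
E
```

```text
-7.171098504272752
hood edge -7.322528292257977
travel [0.0691, 0.4138, -0.106] rot [-66.4, -0.0, -0.1] rows>=6.9
```

```bash
python3 - <<'E'
from h import *
goto([.485,.21,.2],-7)
E
```

```text
travel [0.069, 0.4287, -0.0624] rot [0.6, -0.1, -0.0] rows>=7.0
```

>>> jog_arm([
  {"travel": [0, 0.055, -0.008], "rot": [0, 0, 0]},
  {"travel": [0, 0.11, -0.016], "rot": [0, 0, 0]},
  {"travel": [0.01, 0.17, -0.024], "rot": [0, 0, 0]},
  {"travel": [0.02, 0.23, -0.033], "rot": [0, 0, 0]},
  {"travel": [0.03, 0.29, -0.042], "rot": [0, 0, 0]},
], fingers=0)

```text
clock: 43.75
position: [0.4887, 0.0718, 0.2384]
orientation: [[-0.001, 0.111, 0.994], [-0.001, 0.994, -0.111], [-1.0, -0.001, -0.001]]
ft_force: [1.1, -0.3, -0.2]
grip_width: 0.0017
```

>>> jog_arm([
  {"travel": [0.0, 0.05, -0.007], "rot": [0, 0, 0]},
  {"travel": [0.0, 0.1, -0.014], "rot": [0, 0, 0]},
  {"travel": [0, 0.128, -0.02], "rot": [0, 0, 0]},
  {"travel": [0, 0.128, -0.02], "rot": [0, 0, 0]},
  {"travel": [0, 0.128, -0.02], "rot": [0, 0, 0]},
])

```text
clock: 44.38
position: [0.4825, 0.2004, 0.2379]
orientation: [[-0.001, 0.111, 0.994], [-0.002, 0.994, -0.111], [-1.0, -0.002, -0.001]]
ft_force: [0.2, -0.6, 0.3]
grip_width: 0.0006
```

```bash
python3 - <<'E'
from h import *
s=st();snap('side','s19.png');snap('wrist','w19.png');goto([.485,.21,.055],-7)
E
```

```text
44.375 pos [0.4825 0.2004 0.2379] w 0.0006115384003148101 F [ 0.2 -0.6  0.3]
[[-0.001, 0.111, 0.994], [-0.002, 0.994, -0.111], [-1.0, -0.002, -0.001]] [ 24.4  10.6 -57.2  99.5   9.3  75.  -41.1]
travel [0.183, 0.0107, 0.0009] rot [0.5, -0.0, 0.1] rows>=2.9
```

View pics/w19.png

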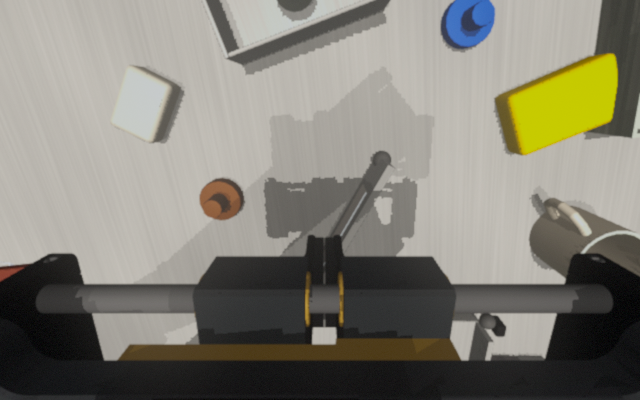

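View pics/s19.png

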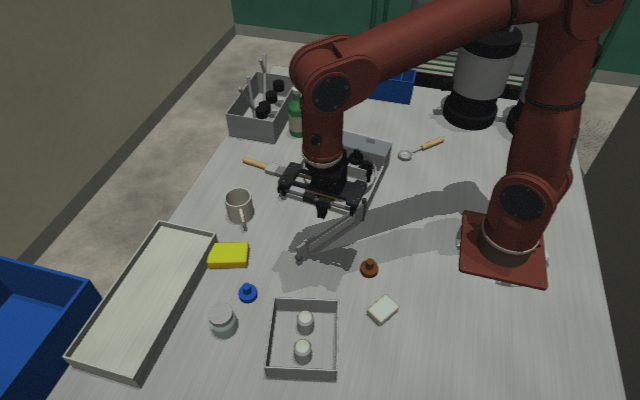

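>>> jog_arm([
  {"travel": [0.05, 0.01, 0], "rot": [0, 0, 0]},
  {"travel": [0.1, 0.01, 0], "rot": [0, 0, 0]},
  {"travel": [0.15, 0.01, 0], "rot": [0.5, 0, 0]},
  {"travel": [0.182, 0.01, 0], "rot": [0.5, 0, 0]},
  {"travel": [0.182, 0.01, 0], "rot": [0.5, 0, 0]},
])

```text
clock: 45.1
position: [0.4826, 0.2076, 0.0541]
orientation: [[-0.005, 0.122, 0.992], [-0.003, 0.992, -0.122], [-1.0, -0.004, -0.005]]
ft_force: [-0.5, -0.1, -0.1]
grip_width: 0.0003
```

```bash
cat > door.py <<'E'
from h import *
import sys
s=st();p=np.array(s['position']);R=np.array(s['orientation'])
H=np.array([.412,.002]);yaw=-7.0
def tcp(dl,over=0):
    psi=np.radians(dl+yaw);d=np.radians(dl)
    h=.004+.015*np.sin(d)+.0095*np.cos(d)-over
    return H+.215*np.array([np.cos(psi),np.sin(psi)])+h*np.array([-np.sin(psi),np.cos(psi)])
for d in eval(sys.argv[1]):
    w=np.array([*tcp(d),.056])-p;print(d,np.round(tcp(d),4),np.round(R.T@w,4).tolist())
E
python3 door.py "range(64,-3,-6)"
```

```text
45.1 pos [0.4826 0.2076 0.0541] w 0.0002765067837485932 F [-0.5 -0.1 -0.1]
[[-0.005, 0.122, 0.992], [-0.003, 0.992, -0.122], [-1.0, -0.004, -0.005]] [ 16.1  24.  -51.9 110.4  22.5  56.7 -53.1]
64 [0.5109 0.1941] [-0.002, -0.0099, 0.0297]
58 [0.5304 0.1828] [-0.002, -0.0188, 0.0504]
52 [0.5487 0.1694] [-0.0021, -0.0299, 0.0702]
46 [0.5656 0.1539] [-0.0021, -0.0431, 0.0889]
40 [0.5809 0.1366] [-0.0021, -0.0584, 0.1062]
34 [0.5944 0.1177] [-0.0021, -0.0756, 0.1219]
28 [0.6058 0.0972] [-0.0021, -0.0945, 0.1357]
22 [0.6149 0.0754] [-0.0021, -0.115, 0.1474]
16 [0.6217 0.0527] [-0.0021, -0.1367, 0.1569]
10 [0.6259 0.0292] [-0.002, -0.1596, 0.164]
4 [0.6275 0.0053] [-0.0019, -0.1831, 0.1685]
-2 [ 0.6264 -0.0188] [-0.0018, -0.2071, 0.1703]
```

>>> jog_arm([
  {"travel": [0, -0.01, 0.03], "rot": [0, 0, 0]},
  {"travel": [0, -0.019, 0.05], "rot": [0, 0, 0]},
  {"travel": [0, -0.03, 0.07], "rot": [0, 0, 0]},
  {"travel": [0, -0.043, 0.089], "rot": [0, 0, 0]},
  {"travel": [0, -0.058, 0.106], "rot": [0, 0, 0]},
])

```text
clock: 45.72
position: [0.5818, 0.136, 0.0541]
orientation: [[-0.005, 0.122, 0.992], [-0.003, 0.992, -0.122], [-1.0, -0.004, -0.005]]
ft_force: [-0.4, -0.6, -0.2]
grip_width: 0.0
```

```bash
python3 door.py "range(40,5,-6)"; python3 -c "
from h import *
snap('side','s20.png')"
```

```text
45.725 pos [0.5818 0.136  0.0541] w 4.990866181436252e-05 F [-0.4 -0.6 -0.2]
[[-0.005, 0.122, 0.992], [-0.003, 0.992, -0.122], [-1.0, -0.004, -0.005]] [ 19.9  30.9 -47.6 100.5  25.9  60.5 -43.8]
40 [0.5809 0.1366] [-0.0019, 0.0005, -0.0009]
34 [0.5944 0.1177] [-0.002, -0.0167, 0.0147]
28 [0.6058 0.0972] [-0.0019, -0.0356, 0.0285]
22 [0.6149 0.0754] [-0.0019, -0.0561, 0.0403]
16 [0.6217 0.0527] [-0.0019, -0.0778, 0.0498]
10 [0.6259 0.0292] [-0.0018, -0.1006, 0.0568]
```

View pics/s20.png

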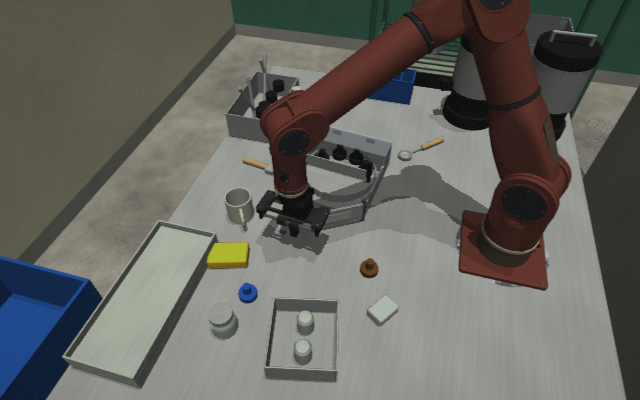

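Door is following. Continue.

>>> jog_arm([
  {"travel": [0, -0.017, 0.0145], "rot": [0, 0, 0]},
  {"travel": [0, -0.036, 0.028], "rot": [0, 0, 0]},
  {"travel": [0, -0.056, 0.04], "rot": [0, 0, 0]},
  {"travel": [0, -0.078, 0.0495], "rot": [0, 0, 0]},
  {"travel": [0, -0.1, 0.0565], "rot": [0, 0, 0]},
])

```text
clock: 46.4
position: [0.6275, 0.025, 0.054]
orientation: [[-0.004, 0.126, 0.992], [-0.005, 0.992, -0.126], [-1.0, -0.005, -0.004]]
ft_force: [1.1, 1.0, -0.2]
grip_width: 0.0007
```

```bash
python3 door.py "[10,6,4,2,0,-2,-4]"
```

```text
46.4 pos [0.6275 0.025  0.054 ] w 0.0006781183377434188 F [ 1.1  1.  -0.2]
[[-0.004, 0.126, 0.992], [-0.005, 0.992, -0.126], [-1.0, -0.005, -0.004]] [ 27.9  33.5 -45.4  96.1  26.6  62.  -32.9]
10 [0.6259 0.0292] [-0.002, 0.004, -0.0022]
6 [0.6272 0.0133] [-0.0019, -0.0117, 0.0012]
4 [0.6275 0.0053] [-0.0019, -0.0196, 0.0024]
2 [ 0.6274 -0.0028] [-0.0019, -0.0275, 0.0034]
0 [ 0.627  -0.0108] [-0.0018, -0.0356, 0.004]
-2 [ 0.6264 -0.0188] [-0.0018, -0.0436, 0.0044]
-4 [ 0.6254 -0.0268] [-0.0017, -0.0517, 0.0044]
```

>>> jog_arm([
  {"travel": [0, -0.01, 0.001], "rot": [0, 0, 0]},
  {"travel": [0, -0.02, 0.002], "rot": [0, 0, 0]},
  {"travel": [0, -0.027, 0.002], "rot": [0, 0, 0]},
  {"travel": [0, -0.034, 0.002], "rot": [0, 0, 0]},
  {"travel": [0, -0.038, 0.002], "rot": [0, 0, 0]},
])

```text
clock: 47.02
position: [0.6257, -0.0037, 0.0546]
orientation: [[-0.0, 0.12, 0.993], [0.007, 0.993, -0.12], [-1.0, 0.007, -0.001]]
ft_force: [12.2, 31.8, -12.9]
grip_width: 0.0006
```

```bash
python3 door.py "[0,-2,-4]"
```

```text
47.025 pos [ 0.6257 -0.0037  0.0546] w 0.000575567992179549 F [ 12.2  31.8 -12.9]
[[-0.0, 0.12, 0.993], [0.007, 0.993, -0.12], [-1.0, 0.007, -0.001]] [ 31.2  33.1 -45.6  96.7  25.9  61.4 -29.2]
0 [ 0.627  -0.0108] [-0.0014, -0.0069, 0.0021]
-2 [ 0.6264 -0.0188] [-0.0015, -0.0149, 0.0024]
-4 [ 0.6254 -0.0268] [-0.0015, -0.023, 0.0024]
```

>>> jog_arm([
  {"travel": [0, 0, 0], "rot": [0, 0, 0]},
  {"travel": [0, 0.02, 0], "rot": [0, 0, 0]},
  {"travel": [0, 0.05, 0], "rot": [0, 0, 0]},
  {"travel": [-0.03, 0.06, 0], "rot": [0, 0, 0]},
  {"travel": [-0.09, 0.06, 0], "rot": [0, 0, 0]},
])

```text
clock: 47.65
position: [0.6311, 0.0569, 0.144]
orientation: [[-0.005, 0.117, 0.993], [0.007, 0.993, -0.117], [-1.0, 0.006, -0.006]]
ft_force: [0.1, 0.4, 0.7]
grip_width: 0.0006
```

```bash
python3 - <<'E'
from h import *
goto([.51,-.06,.26],-7)
E
```

```text
travel [-0.1162, -0.1296, -0.1073] rot [0.3, -0.3, -0.3] rows>=3.3
```

>>> jog_arm([
  {"travel": [-0.055, 0, 0], "rot": [0, 0, 0]},
  {"travel": [-0.105, -0.03, -0.03], "rot": [0, 0, 0]},
  {"travel": [-0.116, -0.08, -0.07], "rot": [0, 0, 0]},
  {"travel": [-0.116, -0.13, -0.107], "rot": [0, 0, 0]},
  {"travel": [-0.116, -0.13, -0.107], "rot": [0, 0, 0]},
])

```text
clock: 48.28
position: [0.5078, -0.0648, 0.2601]
orientation: [[-0.006, 0.125, 0.992], [0.002, 0.992, -0.125], [-1.0, 0.002, -0.006]]
ft_force: [0.6, 0.9, 0.1]
grip_width: 0.0006
```

>>> jog_arm([
  {"travel": [0, 0, 0], "rot": [0, 0, 0]},
  {"travel": [0, 0, 0], "rot": [0, 0, 0]},
  {"travel": [0, 0, 0], "rot": [0, 0, 0]},
  {"travel": [0, 0, 0], "rot": [0, 0, 0]},
  {"travel": [0, 0, 0], "rot": [0, 0, 0]},
])

```text
clock: 48.9
position: [0.5079, -0.0643, 0.2599]
orientation: [[-0.006, 0.124, 0.992], [0.003, 0.992, -0.124], [-1.0, 0.002, -0.007]]
ft_force: [-0.0, 0.2, -0.3]
grip_width: 0.0008
```

```bash
python3 - <<'E'
from h import *
s=st();c=camera_model('wrist');im=snap('wrist','w21.png')
cv2.imwrite('pics/w21c.png',cv2.resize(im[0:240,180:490,::-1],(775,600),interpolation=cv2.INTER_CUBIC))
E
```

```text
48.9 pos [ 0.5079 -0.0643  0.2599] w 0.0007773178526035583 F [-0.   0.2 -0.3]
[[-0.006, 0.124, 0.992], [0.003, 0.992, -0.124], [-1.0, 0.002, -0.007]] [ 51.2   7.2 -52.1  98.9   5.6  77.1  -9.2]
```

View pics/w21c.png

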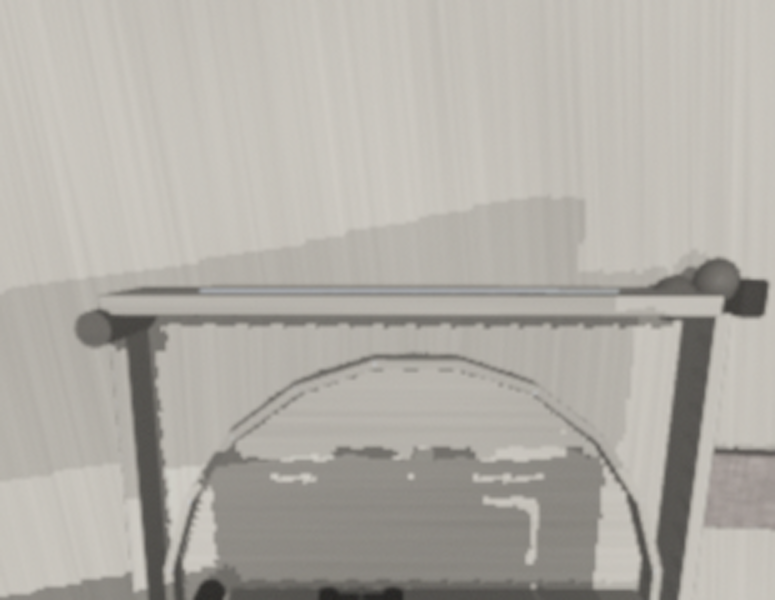

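```bash
python3 - <<'E'
from h import *
c=camera_model('wrist')
im=cv2.imread('pics/w21.png',0).astype(float)
big=im
# find lower edge of door top: strongest dark transition near rows 120-132
pts=[];pts2=[]
for u in range(250,440,5):
    col=im[105:140,u-1:u+2].mean(1);g=np.diff(col)
    def sub(i): 
        a,b,d=abs(g[i-1]),abs(g[i]),abs(g[i+1]);return 105+i+.5+.5*(a-d)/(a-2*b+d+1e-9)
    i=5+np.argmin(g[5:-5]);pts.append((u,sub(i))); j=2+np.argmax(g[2:-5]);pts2.append((u,sub(j)))
for P in (pts,pts2):
    P=np.array(P);k=np.polyfit(P[:,0],P[:,1],1);r=P[:,1]-np.polyval(k,P[:,0]);ok=abs(r)<1.0;k=np.polyfit(P[ok,0],P[ok,1],1)
    a=onz(c,250,np.polyval(k,250),.08);b=onz(c,440,np.polyval(k,440),.08);d=b-a
    print(ok.sum(),k,a,b,np.degrees(np.arctan2(d[1],d[0])))
E
```

```text
Traceback (most recent call last):
TypeError: expected non-empty vector for x
```

```bash
python3 - <<'E'
from h import *
c=camera_model('wrist')
im=cv2.imread('pics/w21.png',0).astype(int)
for u in (250,300,350,400,440): print(u,im[112:132,u].tolist())
ln=lambda p,q,z:(lambda d:np.degrees(np.arctan2(d[1],d[0])))(onz(c,*q,z)-onz(c,*p,z))
k=lambda u,v:(180+u/2.5,v/2.5)
print('inner',ln(k(158,317),k(680,317),.08),ln(k(158,316),k(680,318),.08))
print('outer',ln(k(200,295.5),k(640,295.5),.08))
print('C-line rim', )
E
```

```text
250 [176, 172, 153, 111, 106, 121, 157, 179, 181, 181, 177, 175, 173, 158, 125, 115, 119, 151, 176, 178]
300 [175, 167, 146, 153, 165, 143, 154, 176, 179, 179, 178, 177, 176, 161, 128, 117, 116, 119, 151, 175]
350 [178, 169, 147, 151, 162, 137, 152, 175, 178, 180, 181, 180, 180, 166, 133, 114, 114, 119, 148, 173]
400 [172, 166, 151, 156, 168, 145, 147, 173, 175, 177, 178, 178, 179, 165, 132, 114, 114, 129, 144, 158]
440 [171, 154, 115, 102, 103, 108, 154, 188, 192, 191, 185, 176, 175, 167, 148, 138, 140, 153, 170, 183]
inner -7.149781771213149 -7.365001034161328
outer -7.160360540399152
C-line rim
```

```bash
python3 - <<'E'
from h import *
a=snap('top','t22.png');b=cv2.imread('pics/top0.png')[:,:,::-1];snap('side','s22.png')
E
```

```text
(no output)
```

View pics/s22.png

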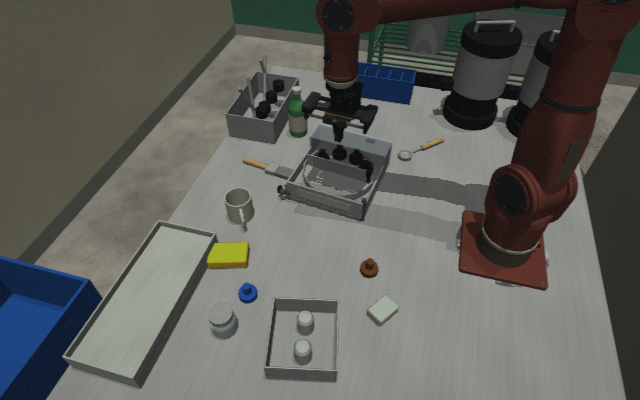

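View pics/t22.png

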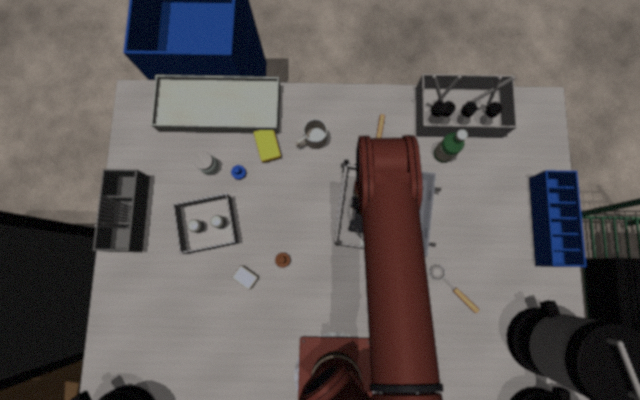

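The door is shut, both shakers stand in the pan at (195,226) and (218,221), the stoppers are under the hood, and nothing else has moved.

```bash
python3 -c "
from h import *
print(job.job_done())"
```

```text
the job is handed in; nothing more can be done
None
```

The job is done and handed in at about 49 s on the robot's clock; handing in reports no verdict. Both shakers stand in the drain pan. All four black stoppers were set knob up in the loading half. The post was then turned half a turn to its far stop, and the door was pushed shut last.

- **Tray:** after the turn the partition lay within about 0.2° of the hood edge, with all four stoppers still flat on the correct side. The push against the end stop reached about 25 N.
- **Door:** its top edge lay within about 0.2° of the station's direction, against a limit of about 1.1°. It stayed shut after I let go. The push peaked near 32 N.
- **Everything else:** the top and side pictures show the shakers upright in the pan and the other things, including the blue and brown stoppers, where they were.

Some of the measurements along the way did not agree:

- **Knocked stopper:** one stopper was knocked about 4 cm aside early on. I found it again and picked it up from its new place.
- **Pan and tray positions:** my first estimates were off by about 16 mm for the pan, from misreading an edge in the top picture, and 4 mm for the tray. I corrected both.
- **Last stopper:** one wrist picture, taken before the arm had settled, put it 15 mm off. I retook it before gripping.

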